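# Mount the fly-tying vise in the bench clamp

### The arm

A 6-joint arm with a two-finger parallel gripper is mounted at the origin on the work surface. World frame = base frame: x ahead of the robot, y to its left, z up, the work surface at z = 0. Lengths are in m, angles in rad, forces in N, time in s.
With the tool pointing down it reaches from about 0.4 to 0.825 m from the base axis. Payload 7 kg.
Tool frame: the origin (TCP) lies at the very end of the fingers, on their centre line; the grasp point (between the pads) lies 19 mm behind it (arm.pinch_z is the z of the grasp point in the tool frame, in m); z points along the fingers, y is the direction in which the jaws open and shut (so a half turn about z gives the same grasp; the last joint's range is limited). The gripper opens to 88 mm and grips with 3 to 60 N. Pads are 19 mm wide; open, the fingers measure 130 mm over their backs; the gripper's body (78 mm by 193 mm) begins 47 mm behind the grasp point.
Start: joints at [1.61, 0.359, 0.012, 0, -1.224, -0.288], TCP at [0.166, 0.654, 0.194] pointing down, gripper open.
Joint ranges: [-3.07, 3.07], [-1.43, 2.12], [-1.02, 1.25], [-3.03, 1.67], [-3.05, -0], [-3.03, 3.03]. Speed limits (rad/s): [2.39, 2.39, 3.01, 3.14, 3.14, 3.14].

### API

Orientations are given as [roll, pitch, yaw] about the fixed x, y, z axes, in that order (R = Rz(yaw) Ry(pitch) Rx(roll)).
In Python, from station import arm gives the robot as it stands.
- The arm moves only by the tool drive_tool, never from a script. Its argument "targets" is a list of rows, each a list of 6 numbers: the shift along the world's x, y, z in units of 0.04 m (1.0 is 0.04 m), then the turn, a rotation vector about the world's x, y, z in units of 6 degrees (1.0 is 6 degrees). In form: [[x, y, z, wx, wy, wz], ...]. A call has 1 to 5 rows; each row shifts and turns the commanded pose from where the row before left it; what a row does not reach is not made up. A row lasts 1/8 s, in which the tool goes at most 62.5 mm and 10.7 degrees, less where a joint would pass 70% of its speed; a pose out of reach is approached as far as the arm can. A call with a number of a shift or a turn outside -1 to 1 is refused whole. A call with a gripper value outside its range is refused whole. "claw" is the opening, from 0 (shut) to 1 (fully open), set as the call begins (left out, the last holds). The fingers move at their own pace and stop on an object; "newtons" is the grip in N (left out, the last holds). Time passes only in rows, so rows that do not move let the fingers close. It gives the time, the measured TCP pose, the force and the opening at its end, in the units of the state.
- arm.get_state(): the state, without advancing time (a new reading comes with each control period).
- arm.grab_frame(name): name is "scene" or "top" or "wrist"; returns (picture, depth): 384x512x3 uint8, red, green, blue; 384x512 float32, m along the optical axis (not along the pixel's ray), 0 where there is no reading.
- arm.get_calibration(name): a dict with "mtx" (3x3 intrinsics, pixels), "origin" and "rotation" of the camera in the world. Camera axes: x right, y up, looking along -z (the intrinsics and any distortion apply to the point x, -y, -z); pixel columns grow to the right and rows downward; lengths in m; the calibration is good to about 2 mm. A picture is of the moment at which its call begins: read the wrist's pose just before it. get_calibration takes no time and is no camera call; for the wrist camera it gives the pose at the moment of the call.
- arm.job_done(): hands the job in, once; it reports no verdict.
Trained networks look in the newest picture that a camera, given by its name, has taken for a name from the list of things; names that differ only in an ending like _2 or _b are one class to them, and where a whole thing is asked for, a point or a joint stands for the part that bears it (a point fixed in the world has none). Each returns a list of dicts, best first, with "score" (0 to 1); they miss things now and then, are a little off and sometimes report something else, mostly with a low value. They report only what shows in the picture. A call takes as long as a camera call. They do not tell look-alikes from the thing itself.
- arm.search_frame(target, camera): "point" ([x, y, z] in m, in the coordinates of the camera as it stood for that picture, good to about 4 mm: the middle of the surface that is visible of it).
- arm.cut_out(target, camera): "pixels" (384x512 bool, what is visible of it).
- arm.landmark_of(target, camera): "point" ([x, y, z] in m, in the coordinates of the camera as it stood for that picture, good to about 4 mm: a listed point, or the origin of a listed thing).
The state is a dict: "t": time; "q": joint angles; "qd": joint speeds; "joint_efforts": joint torques, N m; "eef_pos": TCP position; "ee_rot": TCP orientation; "force": force on the tool from outside, world axes, zero at the start; "moment": the same for the moment, N m; "width": finger opening in m.
Only numpy, scipy, OpenCV 4.12 (cv2) and the standard library are available. Lean on these libraries where they do the work, as an engineer would, in place of code of your own. Each camera call takes 0.05 s, during which the arm holds its last target. There are 200 camera calls.

### The job

Slide the fly-tying vise's flat tongue into the slot of the bench clamp until it gently touches the stop at the far end. Then turn the knurled brass thumbscrew clockwise until it seats firmly on the tongue, stopping when the resistance rises: firm, not over-tightened. Let go, leaving the vise upright and home, and leave everything else on the table where it stands.

Things in the scene. Friction and masses are not known exactly. Their poses are not given: they have to be found in the camera images.
- clamp: Bench clamp: dark steel block bolted to the table, 95 mm long (its x) by 90 wide, 36 high, with a straight slot 30 mm wide along its x axis, centred on y = 0; the tongue goes in along +x. Origin: on the table under the thumbscrew's axis. A bridge from x = -20 to 24 mm crosses over the slot, 22 to 36 mm above the table.
- slot_mouth (a point): Middle of the slot's mouth, at x = -50 mm of the clamp, 8 mm above the table; the slot's brass-lined floor is worn and lies 5.5 to 7.5 mm above the table, ramped at the mouth. Axes as the clamp. The side walls flare out here to ease entry and are straight 20 mm further in.
- stop: Steel stop closing the slot's far end; given with the clamp's origin and axes. Its face, which the tongue's tip must touch, is at x = +35 mm of the clamp. Touch it gently: well under 45 N.
- screw_grip (a point): Centre of the thumbscrew's knurled brass head, 27 mm in diameter, 20 mm high, on a vertical axis over the clamp's origin; 66.5 to 68 mm above the table at the start. Fingers may close on it in any direction; a 60 N grip holds it well.
- screw: The thumbscrew; origin on its axis 68 mm below the head's centre, z up. Clockwise from above moves it down 2.4 mm per rad, so the hand should follow it down. Free, it turns with 0.03 N m or so; once it bears on the slot's floor through the tongue the twist on the hand, read at rest between small turns, climbs about 0.6 N m per rad (170 N of thrust per rad): stop at a rise of 0.1 to 0.15. It stays as left. Thrust on the tongue: 15 to 80 N.
- screw_tip (a point): Flat lower end of the thumbscrew's 14 mm shank, 47 mm below the head's centre. At the start it stands 2.5 to 4 mm above the level of the tongue's top, which is 17 mm above the table; pressed down, the tongue dips 1.5 to 3.5 mm first, to the slot's worn floor.
- vise: Fly-tying vise, 0.3 to 0.6 kg, loose on the table: steel foot 50 x 50 x 18 mm; a flat tongue 27 mm wide, 8 thick, underside 9 mm above the foot's underside, sticks out along +x; square 14 mm stem up from the foot's centre to 86 mm; on top a round jaw bar along x (12 mm ahead to 62 mm behind, top at 97 mm). Origin: underside of the foot, under the stem. Foot on the table, the tongue fits the slot.
- vise_stem (a point): Point to grip the vise: on the stem's axis, 60 mm above the foot's underside. The stem's flat sides face along the vise's x and y; close the fingers along its y.
- vise_tip (a point): Middle of the end of the tongue, 120 mm along the vise's +x from the stem's axis, 13 mm above the foot's underside. Home means within 3 mm of the stop.
- bobbin_stand: Bystander: bobbin stand, round 60 mm base and forked post 90 mm high; origin at the centre of its underside. Leave alone.
- spool_a: Bystander: wooden thread spool, 32 mm; origin at the centre of its underside. Leave alone.
- spool_b: Bystander: white thread spool, 32 mm; origin at the centre of its underside. Leave alone.
- mug: Bystander: white mug, 92 mm high; origin at the centre of its underside. Leave alone.
- flask: Bystander: steel flask, 210 mm high; origin at the centre of its underside. Leave alone.
- driver: Bystander: screwdriver lying flat; origin at the centre of its underside. Leave alone.
- fly_box: Bystander: closed grey fly box, 85 x 130 x 34 mm; origin at the centre of its underside. Leave alone.
Not all that is in view belongs to the job. What is shaped like the vise but purple is not meant.

How it is judged:
On the way, in this order (a step that is already met when the one before it is completed fails the run):
1. the vise's tongue is home against the stop, the vise upright (x of vise_tip in the frame of clamp above 0.032 m and y of vise_tip in the frame of clamp between -0.005 and 0.005 m and angle between the x axis of vise and the x axis of clamp, either way round below 0.09 rad and angle between vise's own z axis and vertical below 0.06 rad), for 0.2 s.
2. the thumbscrew is seated on the tongue with at least 15 N while the tongue is home (all of step 1 and contact force between screw and vise above 15 N), for 0.2 s.
At the end, for the whole second after the job is handed in: The tongue's tip is within 3 mm of the stop and 5 mm of the slot's middle, the vise in line with the slot within 0.09 rad, upright within 0.06 rad and at rest, and the thumbscrew presses on it with 15 to 80 N (all of step 2 and contact force between screw and vise below 80 N and linear speed of vise below 0.01 m/s); the robot touches nothing.
It fails at once if the thumbscrew is over-tightened: more than 80 N on the tongue (contact force between screw and vise above 80 N).
It fails at once if the vise strikes the stop with more than 45 N (contact force between vise and stop above 45 N).
It fails at once if another thing on the table is moved by more than 40 mm (distance of any of bobbin_stand, spool_a, spool_b, mug, flask, driver, fly_box from where it was at the start of the episode above 0.04 m).
It also fails if it takes over 67 s, if anything falls off the work surface, if the arm or the gripper's body presses on something with over 40 N, if the wrist force passes 120 N, or if a joint passes its speed limit or range.

## Working session

There is one attempt and no reset: what is moved stays moved. The work goes in short steps, Python scripts to look and compute and a tool call to move; the robot and the scene stay as the last step left them, time stands still between calls to the robot, and variables do not carry over. Pictures are saved under pics/ and viewed, about 8 in all and at most 12, crops included, and the job is handed in when it is done.

Besides the shell and the picture viewer there is one more tool, called after "Request:" as name(argument=value, ...), one argument or row to a line, values as JSON. drive_tool: Moves the arm, as the interface text tells. Shifts and turns lie within -1 to 1; 1 stands for 0.04 m of shift or 6 degrees of turn. Its arguments: {"type":"object","properties":{"targets":{"type":"array"},"claw":{"type":"number"},"newtons":{"type":"number"}},"required":["targets"]}

```bash
mkdir -p pics; cat > h.py <<'E'
import numpy as np, cv2
from station import arm
def world(p,c):
    k=arm.get_calibration(c); return np.array(k["rotation"])@np.array(p)+np.array(k["origin"])
def cloud(d,c):
    k=arm.get_calibration(c); m=np.array(k["mtx"]); v,u=np.mgrid[:d.shape[0],:d.shape[1]]
    P=np.stack([(u-m[0,2])/m[0,0]*d,-(v-m[1,2])/m[1,1]*d,-d],-1)
    return P@np.array(k["rotation"]).T+np.array(k["origin"])
def pix(w,c):
    k=arm.get_calibration(c); m=np.array(k["mtx"]); p=np.array(k["rotation"]).T@(np.array(w)-k["origin"])
    return np.round([m[0,2]+m[0,0]*p[0]/-p[2], m[1,2]+m[1,1]*p[1]/p[2]])
def save(n,im): cv2.imwrite("pics/"+n,cv2.cvtColor(im,cv2.COLOR_RGB2BGR))
E
python3 - <<'E'
from h import *
s=arm.get_state(); print({k:np.round(v,3) for k,v in s.items()}); print(arm.pinch_z)
ims=[]
for c in("scene","top"):
    im,d=arm.grab_frame(c); ims.append(im)
    k=arm.get_calibration(c); print(c,{a:np.round(b,3).tolist() for a,b in k.items()})
    for t in("clamp","slot_mouth","screw_grip","vise","vise_stem","vise_tip"):
        for r in arm.landmark_of(t,c)[:3]:
            w=world(r["point"],c); print(c,t,round(r["score"],2),np.round(w,3),pix(w,c))
    np.save("pics/%s_d.npy"%c,d); np.save("pics/%s_i.npy"%c,im)
save("a.png",cv2.resize(np.vstack(ims),None,fx=.78,fy=.78)); save("s.png",ims[0]); save("t.png",ims[1])
E
```

```text
{'t': np.float64(0.0), 'q': array([ 1.61 ,  0.359,  0.011, -0.   , -1.224, -0.288]), 'qd': array([ 0.   ,  0.   ,  0.001, -0.   , -0.001,  0.003]), 'joint_efforts': array([-0.0000e+00, -5.8272e+01,  2.9306e+01,  6.9970e+00,  7.0000e-03,
       -0.0000e+00]), 'eef_pos': array([0.166, 0.654, 0.193]), 'ee_rot': array([ 3.14 , -0.   , -0.249]), 'force': array([-0.297,  0.017, -1.014]), 'moment': array([ 0.033, -0.022, -0.01 ]), 'width': np.float64(0.088)}
-0.0188
scene {'mtx': [[497.823, 0.0, 253.104], [0.0, 497.823, 187.112], [0.0, 0.0, 1.0]], 'origin': [1.47, -0.229, 1.022], 'rotation': [0.799, 0.004, 1.332]}Traceback (most recent call last):
  File "<stdin>", line 9, in <module>
  File "h.py", line 11, in pix
    return np.round([m[0,2]+m[0,0]*p[0]/-p[2], m[1,2]+m[1,1]*p[1]/p[2]])
                                   ~^^^
IndexError: invalid index to scalar variable.
```

```bash
sed -i 's/^from station.*/&\nfrom scipy.spatial.transform import Rotation\ndef rot(k): return Rotation.from_euler("xyz",k["rotation"]).as_matrix()/; s/np.array(k\["rotation"\])/rot(k)/' h.py
python3 - <<'E'
from h import *
ims=[]
for c in("scene","top"):
    im,d=arm.grab_frame(c); ims.append(im)
    for t in("clamp","slot_mouth","screw_grip","vise","vise_stem","vise_tip"):
        for r in arm.landmark_of(t,c)[:3]:
            w=world(r["point"],c); print(c,t,round(r["score"],2),np.round(w,3),pix(w,c))
    np.save("pics/%s_d.npy"%c,d); np.save("pics/%s_i.npy"%c,im)
save("a.png",cv2.resize(np.vstack(ims),None,fx=.78,fy=.78)); save("s.png",ims[0]); save("t.png",ims[1])
E
```

```text
scene clamp 0.9 [0.648 0.035 0.001] [278. 236.]
scene slot_mouth 0.85 [0.599 0.033 0.006] [272. 222.]
scene screw_grip 0.46 [0.652 0.034 0.066] [279. 221.]
scene vise 0.96 [ 0.314 -0.288 -0.002] [145. 174.]
scene vise 0.7 [ 0.508 -0.239 -0.001] [169. 217.]
scene vise_stem 0.96 [ 0.51  -0.236  0.06 ] [168. 203.]
scene vise_stem 0.63 [ 0.315 -0.282  0.057] [145. 160.]
scene vise_tip 0.76 [ 0.613 -0.293  0.012] [153. 247.]
scene vise_tip 0.76 [ 0.426 -0.333  0.012] [132. 200.]
top clamp 0.72 [0.651 0.032 0.002] [246. 158.]
top slot_mouth 0.91 [0.596 0.037 0.005] [244. 175.]
top screw_grip 0.56 [0.648 0.039 0.07 ] [243. 153.]
top vise 0.68 [ 0.315 -0.281 -0.004] [348. 268.]
top vise_stem 0.76 [ 0.506 -0.236  0.06 ] [335. 202.]
top vise_stem 0.68 [ 0.319 -0.278  0.06 ] [351. 267.]
top vise_tip 0.57 [ 0.614 -0.29   0.01 ] [350. 171.]
top vise_tip 0.57 [ 0.423 -0.33   0.011] [364. 232.]
```

View pics/a.png

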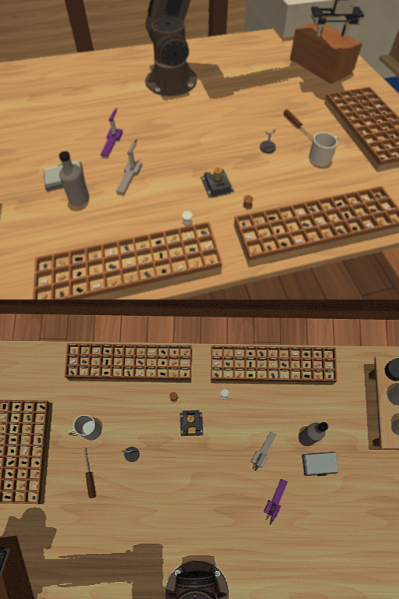

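The vise could be the grey one at scene (169,217) / top (335,202), or the purple one at scene (145,174) / top (350,267). I choose grey and will check it in a close crop. I also need the flask position for gripper clearance.

```bash
python3 - <<'E'
from h import *
im,d=arm.grab_frame("top")
for t in("flask","fly_box","mug","bobbin_stand","spool_a","driver"):
    for r in arm.landmark_of(t,"top")[:2]:
        w=world(r["point"],"top"); print(t,round(r["score"],2),np.round(w,3),pix(w,"top"))
P=cloud(d,"top")
for n,t,i in(("vise",) *2+(0,),("vise",)*2+(1,),("clamp",)*2+(0,)):
    rs=arm.cut_out(t,"top")
    if len(rs)<=i: continue
    m=rs[i]["pixels"]&(d>0); q=P[m]; q=q[q[:,2]>.005]
    print(t,i,len(q),im[m].mean(0),q.mean(0), cv2.minAreaRect(q[:,:2].astype(np.float32)))
    if t=="vise":
        (a,b),v=q.mean(0)[:2],np.linalg.svd(q[:,:2]-q[:,:2].mean(0))[2][0]; print("axis yaw",np.arctan2(v[1],v[0]))
s=np.load("pics/scene_i.npy")
save("b.png",np.hstack([cv2.resize(s[150:270,110:310],None,fx=2,fy=2),cv2.resize(im[120:240,220:420],None,fx=2,fy=2)]))
E
```

```text
flask 0.92 [ 0.6   -0.421  0.   ] [391. 176.]
fly_box 0.72 [ 0.489 -0.471  0.   ] [409. 212.]
mug 0.96 [0.611 0.438 0.003] [116. 168.]
bobbin_stand 0.54 [0.521 0.27  0.001] [169. 198.]
spool_a 0.63 [ 0.755  0.106 -0.004] [224. 126.]
spool_a 0.42 [ 0.772 -0.096 -0.002] [288. 122.]
driver 0.84 [ 0.443  0.431 -0.001] [115. 222.]
vise 0 550 [114.37671233 105.04794521  94.95205479] [ 0.53357265 -0.24488721  0.03226749] ((0.5338672995567322, -0.24623262882232666), (0.04938299208879471, 0.17801591753959656), 62.26898193359375)
axis yaw 2.6348925571745982
vise 1 596 [85.04234528 45.78338762 89.70521173] [ 0.34601795 -0.29040238  0.03215664] ((0.34628427028656006, -0.2929598391056061), (0.04840875416994095, 0.1724356710910797), 65.31513977050781)
axis yaw 2.688841973143769
clamp 0 715 [66.47924081 60.51364176 53.57532622] [0.64602328 0.03759303 0.03216642] ((0.6465520262718201, 0.03768538683652878), (0.0994696244597435, 0.08831964433193207), 4.452184200286865)
```

View pics/b.png

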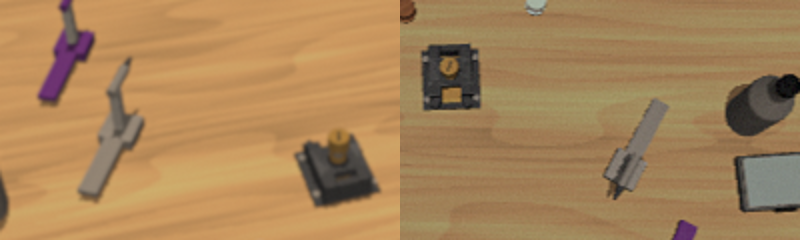

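Request:
drive_tool(
  targets=[
    [0.9,-0.8,0.2,0,0,-0.5],
    [0.9,-0.9,0.2,0,0,-0.5],
    [0.9,-0.9,0.2,0,0,-0.5],
    [0.9,-0.9,0.2,0,0,-0.5],
    [0.8,-1,0,0,0,-0.2],
  ],
  claw=1,
)

```text
t: 1.92
eef_pos: [0.3435, 0.4734, 0.2273]
ee_rot: [-3.14, -0.0, -0.48]
force: [0.7, 0.1, 0.6]
width: 0.0875
```

The crop shows the grey vise, with its tongue towards up-right (+x, −y) in the top view. The clamp has its brass slot mouth facing the robot. Purple is the decoy. I'm moving to the vise.

Request:
drive_tool(
  targets=[
    [0.6,-1,0,0,0,0],
    [0.6,-1,0,0,0,0],
    [0.6,-1,0,0,0,0],
    [0.6,-1,0,0,0,0],
    [0.5,-1,0,0,0,0],
  ],
)

```text
t: 2.55
eef_pos: [0.4589, 0.2728, 0.2267]
ee_rot: [-3.141, -0.0, -0.479]
force: [0.1, 0.9, -1.0]
width: 0.0876
```

Request:
drive_tool(
  targets=[
    [0.3,-1,0,0,0,0],
    [0.2,-1,0,0,0,0],
    [0,-1,0,0,0,0],
    [0,-1,0,0,0,0],
    [0,-1,0,0,0,0],
  ],
)

```text
t: 3.18
eef_pos: [0.4781, 0.0729, 0.2267]
ee_rot: [-3.141, -0.0, -0.479]
force: [0.2, 1.0, -0.3]
width: 0.0876
```

Request:
drive_tool(
  targets=[
    [0.1,-1,0,0,0,0],
    [0.1,-1,0,0,0,0],
    [0.1,-1,0,0,0,0],
    [0.1,-1,0,0,0,0],
    [0,0,0,0,0,0],
  ],
)

```text
t: 3.8
eef_pos: [0.4941, -0.0879, 0.2264]
ee_rot: [3.141, -0.0, -0.482]
force: [0.1, 0.1, -0.3]
width: 0.0877
```

```bash
cat > look.py <<'E'
from h import *
import sys
s=arm.get_state(); print(s["t"],np.round(s["eef_pos"],4),np.round(s["ee_rot"],3),np.round(s["force"],2),np.round(s["moment"],3),round(s["width"],4))
im,d=arm.grab_frame("wrist"); P=cloud(d,"wrist")
k=arm.get_calibration("wrist"); print(np.round(k["origin"],3),np.round(k["rotation"],3))
np.savez("pics/w.npz",im=im,d=d,P=P)
for t in sys.argv[2:]:
    for r in arm.landmark_of(t,"wrist")[:2]:
        w=world(r["point"],"wrist"); print(t,round(r["score"],2),np.round(w,4),pix(w,"wrist"))
save(sys.argv[1],im)
E
python3 look.py c.png vise vise_stem vise_tip
```

```text
3.8 [ 0.4941 -0.0879  0.2264] [ 3.141 -0.    -0.482] [ 0.08  0.05 -0.31] [0.055 0.    0.02 ] 0.0877
[ 0.559 -0.121  0.418] [-2.800e-01  1.000e-03 -2.053e+00]
vise 0.93 [ 0.3137 -0.2791  0.0025] [414. 208.]
vise 0.8 [ 0.5081 -0.2308  0.0029] [338. 110.]
vise_stem 0.95 [ 0.3147 -0.2802  0.0614] [438. 221.]
vise_stem 0.86 [ 0.5067 -0.2353  0.0585] [356. 108.]
vise_tip 0.75 [ 0.4255 -0.3234  0.0185] [425. 132.]
vise_tip 0.71 [ 0.6113 -0.2908  0.0116] [353.  13.]
```

View pics/c.png

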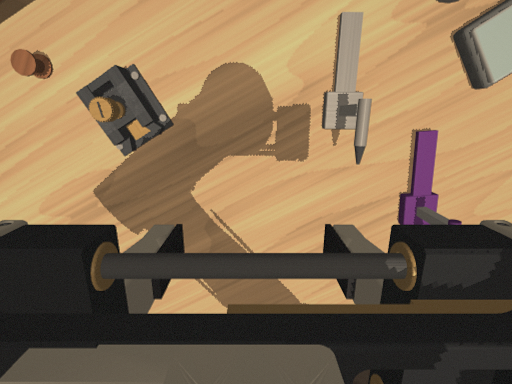

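The wrist picture shows the grey vise (tongue end at 350,15; foot at 343,110; jaw bar at 362,130), the clamp (125,110) with its knurled head (105,108), and purple at (420,190). Now I'll measure fine poses from the depth.

```bash
cat > m.py <<'E'
from h import *
z=np.load("pics/w.npz"); P=z["P"]; d=z["d"]
def sel(c,r,z0,z1):
    m=(d>0)&(np.hypot(P[...,0]-c[0],P[...,1]-c[1])<r)&(P[...,2]>z0)&(P[...,2]<z1); return P[m]
def rect(n,q): 
    c,s,a=cv2.minAreaRect(q[:,:2].astype(np.float32)); print(n,len(q),np.round(c,4),np.round(s,4),round(a,2),"zmed",round(np.median(q[:,2]),4),np.round(q[:,:2].mean(0),4))
q=sel((.508,-.233),.16,.012,.0205); q=q[q[:,0]>.545]; q=q[(q[:,1]<-.2)]
rect("tongue",q); c=q[:,:2].mean(0); v=np.linalg.svd(q[:,:2]-c,full_matrices=False)[2][0]; v*=np.sign(v[0]); print("tongue yaw",np.arctan2(v[1],v[0]),"proj max",((q[:,:2]-c)@v).max(), c)
tip=c+v*np.percentile((q[:,:2]-c)@v,99.5); print("tip",tip,"stem from tip",tip-.12*v)
rect("jaw",sel((.5,-.233),.1,.088,.11))
for a,b in((.03,.042),(.07,.09)): rect("clamp %g"%a,sel((.65,.036),.09,a,b))
q=sel((.65,.036),.09,.004,.0095); rect("floor",q)
E
python3 m.py
```

```text
tongue 1404 [ 0.5752 -0.2708] [0.0282 0.0822] 62.2 zmed 0.0178 [ 0.5797 -0.2718]
tongue yaw -0.5256151591841947 proj max 0.0369648276824858 [ 0.57966528 -0.27179957]
tip [ 0.61116204 -0.29006901] stem from tip [ 0.50736019 -0.22985958]
jaw 751 [ 0.4836 -0.221 ] [0.0144 0.0733] 61.47 zmed 0.0962 [ 0.4886 -0.2227]
clamp 0.03 2237 [0.6528 0.0368] [0.0807 0.067 ] 3.25 zmed 0.0369 [0.6544 0.0313]
clamp 0.07 528 [0.6475 0.0363] [0.0279 0.0279] 20.86 zmed 0.0779 [0.6469 0.0348]
floor 1101 [0.642  0.0455] [0.0962 0.1116] 5.15 zmed 0.0063 [0.6327 0.0174]
```

Request:
drive_tool(
  targets=[
    [0.1,-0.9,0,0,0,-0.08],
    [0.1,-0.9,0,0,0,0],
    [0.09,-0.9,0,0,0,0],
    [0,-0.93,0,0,0,0],
    [0,0,-0.6,0,0,0],
  ],
)

```text
t: 4.62
eef_pos: [0.5073, -0.2322, 0.2036]
ee_rot: [-3.141, -0.003, -0.488]
force: [-0.7, -0.1, -1.7]
width: 0.0876
```

Request:
drive_tool(
  targets=[
    [0,0,-0.9,0,0,0],
    [0,0,-0.9,0,0,0],
    [0,0,-0.9,0,0,0],
    [0,0,-0.9,0,0,0],
    [0,0,-0.4,0,0,0],
  ],
)

```text
t: 5.25
eef_pos: [0.5051, -0.2299, 0.0408]
ee_rot: [3.141, 0.002, -0.486]
force: [0.1, 0.4, 0.5]
width: 0.0878
```

Request:
drive_tool(
  targets=[
    [0,0,0,0,0,0],
    [0,0,0,0,0,0],
    [0,0,0,0,0,0],
    [0,0,0,0,0,0],
    [0,0,0,0,0,0],
  ],
  claw=0,
  newtons=30,
)

```text
t: 5.88
eef_pos: [0.506, -0.2311, 0.0429]
ee_rot: [-3.141, -0.001, -0.488]
force: [0.3, -0.1, 0.3]
width: 0.0435
```

```bash
python3 look.py d.png vise_tip vise
```

```text
5.875 [ 0.506  -0.2311  0.0429] [-3.141e+00 -1.000e-03 -4.880e-01] [ 0.33 -0.07  0.33] [ 0.032  0.029 -0.011] 0.0435
[ 0.571 -0.265  0.234] [-2.800e-01  1.000e-03 -2.059e+00]
vise_tip 0.85 [ 0.6109 -0.293   0.0131] [261.  44.]
vise 0.79 [ 0.5052 -0.2337  0.0007] [257. 200.]
```

Request:
drive_tool(
  targets=[
    [0,0,0,0,0,0],
    [0,0,0,0,0,0],
    [0,0,0,0,0,0],
    [0,0,0,0,0,0],
    [0,0,0,0,0,0],
  ],
  claw=0,
  newtons=40,
)

```text
t: 6.65
eef_pos: [0.5055, -0.2309, 0.0422]
ee_rot: [3.141, 0.001, -0.488]
force: [-0.6, 0.1, -2.6]
width: 0.0137
```

Request:
drive_tool(
  targets=[
    [0,0,0,0,0,0],
    [0,0,0.1,0,0,0],
    [0,0,0.4,0,0,0],
    [0,0,0.5,0,0,0],
    [0,0,0,0,0,0],
  ],
)

```text
t: 7.28
eef_pos: [0.5076, -0.2312, 0.0849]
ee_rot: [-3.14, -0.004, -0.487]
force: [0.7, -0.1, -4.6]
width: 0.0138
```

```bash
python3 look.py d.png vise_tip vise
```

```text
7.275 [ 0.5076 -0.2312  0.0849] [-3.14  -0.004 -0.487] [ 0.67 -0.15 -4.57] [ 0.041 -0.103 -0.01 ] 0.0138
[ 0.571 -0.265  0.275] [-2.780e-01  2.000e-03 -2.059e+00]
vise_tip 0.87 [ 0.4186 -0.3254  0.0138] [377. 223.]
vise_tip 0.56 [ 0.6111 -0.289   0.0536] [257.  47.]
vise 0.8 [ 0.5058 -0.2309  0.041 ] [254. 200.]
```

View pics/d.png

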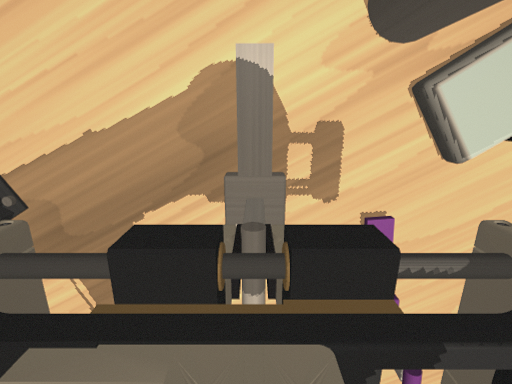

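Request:
drive_tool(
  targets=[
    [-0.4,0.3,0,0,0,0.3],
    [-0.4,0.6,0,0,0,0.6],
    [-0.4,0.8,0,0,0,0.7],
    [-0.4,0.8,0,0,0,0.7],
    [-0.34,0.8,0,0,0,0.7],
  ],
)

```text
t: 8.05
eef_pos: [0.4269, -0.0983, 0.0818]
ee_rot: [3.141, 0.001, -0.171]
force: [1.0, 0.1, -4.6]
width: 0.0138
```

Request:
drive_tool(
  targets=[
    [0,0.8,0,0,0,0.7],
    [0,0.8,0,0,0,0.7],
    [0,0.8,0,0,0,0.6],
    [0,0.6,0,0,0,0.2],
    [0,0.18,0,0,0,0.02],
  ],
)

```text
t: 8.68
eef_pos: [0.4279, 0.0292, 0.0821]
ee_rot: [3.141, 0.001, 0.061]
force: [0.3, -0.2, -4.7]
width: 0.0135
```

Request:
drive_tool(
  targets=[
    [0,0,0,0,0,0],
    [0,0,0,0,0,0],
  ],
)

```text
t: 8.93
eef_pos: [0.4279, 0.0275, 0.0822]
ee_rot: [3.141, 0.001, 0.058]
force: [-0.1, 0.2, -5.4]
width: 0.0137
```

```bash
python3 look.py e.png vise_tip clamp slot_mouth screw_grip; cat > m2.py <<'E'
from h import *
z=np.load("pics/w.npz"); P=z["P"]; d=z["d"]
from m import sel,rect
s=arm.get_state(); e=s["eef_pos"]; y=s["ee_rot"][2]
u=np.array([np.cos(y),np.sin(y)]); zt=e[2]-.0422+.017
q=sel(e[:2]+.09*u,.05,zt-.004,zt+.004); rect("tongue",q)
n=np.array([-u[1],u[0]]); L=(q[:,:2]-e[:2])@np.stack([u,n],1); print("tool-frame: xmax",np.percentile(L[:,0],99.5),"slope,off",np.polyfit(L[:,0],L[:,1],1), "z slope",np.polyfit(L[:,0],q[:,2],1))
C=(.6475,.036)
for a,b in((.03,.042),(.07,.09)): rect("clamp %g"%a,sel(C,.09,a,b))
# slot: floor points in mouth between walls
for r0 in np.arange(-.05,-.02,.006):
    m=(d>0)&(P[...,0]>C[0]+r0)&(P[...,0]<C[0]+r0+.006)&(abs(P[...,1]-C[1])<.06)
    q=P[m]; f=q[(q[:,2]<.02)&(abs(q[:,1]-C[1])<.025)]; t=q[q[:,2]>.028]
    if len(f)>5: print(round(C[0]+r0+.003,4),"floor y",np.round(np.percentile(f[:,1],[1,50,99]),4),"z",round(np.median(f[:,2]),4),"walls",np.round([t[t[:,1]<C[1]][:,1].max(),t[t[:,1]>C[1]][:,1].min()],4), np.round([t[:,1].min(),t[:,1].max()],4))
E
python3 m2.py | grep -v "^jaw" 
```

```text
8.925 [0.4279 0.0275 0.0822] [3.141e+00 1.000e-03 5.800e-02] [-0.14  0.19 -5.36] [-0.029  0.047  0.029] 0.0137
[0.502 0.033 0.273] [-0.28   0.    -1.513]
vise_tip 0.6 [0.5524 0.0345 0.0516] [255.  41.]
vise_tip 0.54 [0.4321 0.029  0.0983] [253. 221.]
screw_grip 0.41 [0.4317 0.0281 0.0404] [254. 197.]
tongue 0 [0. 0.] [0. 0.] 0.0 zmed nan [nan nan]
  return _methods._mean(a, axis=axis, dtype=dtype,
  ret = ret.dtype.type(ret / rcount)
m.py:6: RuntimeWarning: Mean of empty slice.
  c,s,a=cv2.minAreaRect(q[:,:2].astype(np.float32)); print(n,len(q),np.round(c,4),np.round(s,4),round(a,2),"zmed",round(np.median(q[:,2]),4),np.round(q[:,:2].mean(0),4))
  ret = um.true_divide(
m.py:8: RuntimeWarning: Mean of empty slice.
  rect("tongue",q); c=q[:,:2].mean(0); v=np.linalg.svd(q[:,:2]-c,full_matrices=False)[2][0]; v*=np.sign(v[0]); print("tongue yaw",np.arctan2(v[1],v[0]),"proj max",((q[:,:2]-c)@v).max(), c)
Traceback (most recent call last):
  File "m2.py", line 3, in <module>
    from m import sel,rect
  File "m.py", line 8, in <module>
    rect("tongue",q); c=q[:,:2].mean(0); v=np.linalg.svd(q[:,:2]-c,full_matrices=False)[2][0]; v*=np.sign(v[0]); print("tongue yaw",np.arctan2(v[1],v[0]),"proj max",((q[:,:2]-c)@v).max(), c)
                                           ~~~~~~~~~~~~~~~~~~~~~~~~~~~~~~~~~~~~~~~~~~~~~~~^^^
IndexError: index 0 is out of bounds for axis 0 with size 0
```

View pics/e.png

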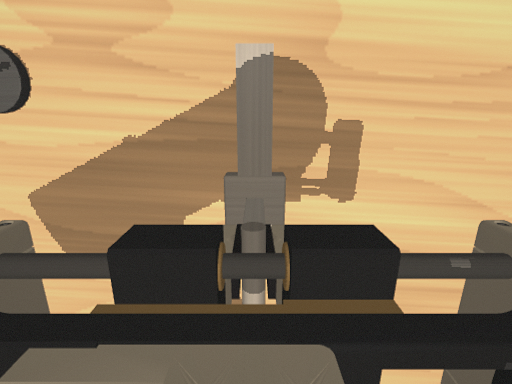

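The picture shows the vise firmly held and in line with the tool, with the tongue end at (255,44). The clamp is hidden ahead of the view, so I'm stepping aside for one clear look at it.

Request:
drive_tool(
  targets=[
    [0.2,-0.4,0.6,0,0,-0.9],
    [0.4,-0.4,0.6,0,0,-0.9],
    [0.4,-0.4,0.6,0,0,-0.9],
    [0.4,-0.4,0.6,0,0,-0.9],
    [0.4,-0.4,0.4,0,0,-0.9],
  ],
)

```text
t: 9.8
eef_pos: [0.5009, -0.0526, 0.1956]
ee_rot: [-3.141, -0.001, -0.416]
force: [0.9, 0.8, -5.3]
width: 0.0139
```

Request:
drive_tool(
  targets=[
    [0.3,-0.2,0.2,0,0,-0.5],
    [0,0,0,0,0,0],
    [0,0,0,0,0,0],
    [0,0,0,0,0,0],
  ],
)

```text
t: 10.3
eef_pos: [0.5114, -0.0595, 0.2019]
ee_rot: [3.141, 0.001, -0.463]
force: [0.2, 0.2, -5.6]
width: 0.0135
```

```bash
sed -i '/^q=sel((.508/,$d' m.py; python3 look.py f.png vise_tip clamp slot_mouth screw_grip; python3 m2.py
```

```text
10.3 [ 0.5114 -0.0595  0.2019] [ 3.141e+00  1.000e-03 -4.630e-01] [ 0.22  0.23 -5.55] [0.02  0.074 0.055] 0.0135
[ 0.578 -0.092  0.393] [-0.281  0.    -2.035]
vise_tip 0.9 [ 0.4219 -0.3292  0.018 ] [464. 140.]
vise_tip 0.67 [ 0.6191 -0.1165  0.1714] [258.  45.]
clamp 0.73 [0.6519 0.0399 0.0026] [142. 108.]
slot_mouth 0.92 [0.5927 0.0313 0.0126] [168. 146.]
screw_grip 0.65 [0.6496 0.0301 0.0636] [129. 106.]
tongue 4156 [ 0.5841 -0.0958] [0.0271 0.0811] 63.57 zmed 0.1778 [ 0.5863 -0.0969]
tool-frame: xmax 0.12091462505749034 slope,off [ 0.00163262 -0.00031553] z slope [-0.00352205  0.17809164]
clamp 0.03 2571 [0.653  0.0354] [0.0805 0.0664] 3.21 zmed 0.0371 [0.6552 0.0308]
clamp 0.07 599 [0.6478 0.0349] [0.0283 0.0277] 66.83 zmed 0.0782 [0.6473 0.034 ]Traceback (most recent call last):
  File "m2.py", line 14, in <module>
    if len(f)>5: print(round(C[0]+r0+.003,4),"floor y",np.round(np.percentile(f[:,1],[1,50,99]),4),"z",round(np.median(f[:,2]),4),"walls",np.round([t[t[:,1]<C[1]][:,1].max(),t[t[:,1]>C[1]][:,1].min()],4), np.round([t[:,1].min(),t[:,1].max()],4))
                                                                                                                                                    ~~~~~~~~~~~~~~~~~~~~~~~^^
    return umr_maximum(a, axis, None, out, keepdims, initial, where)
ValueError: zero-size array to reduction operation maximum which has no identity
```

View pics/f.png

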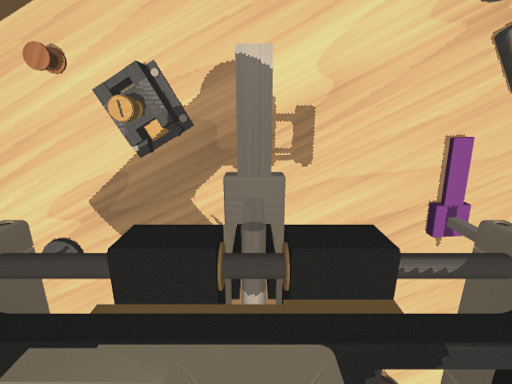

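```bash
python3 - <<'E'
from m import *
from scipy.ndimage import zoom
C=np.array([.6478,.0349]); a=.056; R=np.array([[np.cos(a),-np.sin(a)],[np.sin(a),np.cos(a)]])
m=(d>0)&(np.hypot(P[...,0]-C[0],P[...,1]-C[1])<.09)
q=P[m]; L=(q[:,:2]-C)@R
for x in np.arange(-.054,.05,.005):
    b=(L[:,0]>x)&(L[:,0]<x+.005); t=L[b&(abs(q[:,2]-.036)<.004),1]; 
    r=t[t<0]; l=t[t>0]; f=L[b&(q[:,2]<.012)&(abs(L[:,1])<.022),1]; fz=q[b&(q[:,2]<.012)&(abs(L[:,1])<.022),2]
    g=lambda v,p: np.round(np.percentile(v,p)*1e3,1) if len(v)>4 else None
    print(round(x*1e3+2.5,1),"R",g(r,[1,99]),"L",g(l,[1,99]),"floor",g(f,[1,99]),g(fz,50))
E
```

```text
-51.5 R None L None floor [-21.2  21.3] 1.3
-46.5 R None L None floor [-14.4  21.3] 6.2
-41.5 R None L None floor [-12.2  19.1] 6.3
-36.5 R [-31.2 -16.3] L [15.9 31.4] floor [-9.7 16.8] 7.3
-31.5 R [-32.4 -15.1] L [15.1 32.9] floor [-7.8 16.1] 7.9
-26.5 R [-32.6 -14.6] L [15.3 32.8] floor [-5.3 16. ] 7.8
-21.5 R [-32.4  -0.1] L [ 2.  33.1] floor [-5.3 15.9] 7.8
-16.5 R [-32.6  -0.5] L [ 0.7 32.7] floor [-5.1 14.9] 7.8
-11.5 R [-32.5  -0.2] L [ 0.6 33.1] floor None None
-6.5 R [-32.6  -6.1] L [17.1 33.3] floor None None
-1.5 R [-32.5 -10.3] L [25.4 33. ] floor None None
3.5 R [-32.6  -9.9] L [30.6 32.7] floor None None
8.5 R [-32.6  -6.6] L None floor None None
13.5 R [-32.8  -3.6] L [30.3 33.2] floor None None
18.5 R [-32.7  -0.8] L [ 0.2 33.2] floor None None
23.5 R [-32.6  -0.5] L [ 0.2 33.1] floor None None
28.5 R [-33.  -14.5] L [15.4 33.1] floor None None
33.5 R [-32.4  -1.1] L [ 1.6 32.8] floor [-5.  16.1] 7.3
38.5 R [-32.7  -0.9] L [ 0.1 32.1] floor None None
43.5 R [-32.5  -1.1] L [ 0.4 32.8] floor None None
48.5 R None L None floor None None
```

The clamp outline fits well: yaw 0.056, slot symmetric about the axis, screw at (0.648, 0.035). The tongue in the hand is straight, with its tip 0.121 m ahead of the TCP. I'm lining up before the mouth.

Request:
drive_tool(
  targets=[
    [-0.3,0.3,0,0,0,0.9],
    [-0.3,0.5,0,0,0,1],
    [-0.3,0.5,0,0,0,1],
    [-0.26,0.5,0,0,0,1],
    [0,0.31,-0.3,0,0,1],
  ],
)

```text
t: 11.18
eef_pos: [0.4659, 0.0256, 0.1914]
ee_rot: [-3.141, -0.002, 0.053]
force: [0.7, 0.3, -5.2]
width: 0.0138
```

Request:
drive_tool(
  targets=[
    [0,0,-0.9,0,0,0.04],
    [0,0,-0.9,0,0,0],
    [0,0,-0.9,0,0,0],
    [0,0,-0.6,0,0,0],
    [0,0,-0.2,0,0,0],
  ],
)

```text
t: 11.8
eef_pos: [0.465, 0.0243, 0.0494]
ee_rot: [3.141, 0.002, 0.053]
force: [-0.3, 0.7, -4.7]
width: 0.0137
```

Request:
drive_tool(
  targets=[
    [0,0,0,0,0,0],
    [0,0,0,0,0,0],
  ],
)

```text
t: 12.05
eef_pos: [0.4668, 0.025, 0.0516]
ee_rot: [-3.141, -0.002, 0.053]
force: [-0.0, 1.4, -4.8]
width: 0.0137
```

Request:
drive_tool(
  targets=[
    [0,0,-0.2,0,0,0.01],
    [0.2,0.01,0,0,0,0],
    [0.2,0.01,0,0,0,0],
    [0.2,0.01,0,0,0,0],
    [0.2,0.01,0,0,0,0],
  ],
)

```text
t: 12.68
eef_pos: [0.4874, 0.0232, 0.0422]
ee_rot: [3.138, 0.018, 0.051]
force: [-44.4, 5.2, 38.5]
width: 0.0136
```

Request:
drive_tool(
  targets=[
    [0.2,0.01,0,0,0,0],
    [0.2,0.01,0,0,0,0],
    [0.2,0.01,0,0,0,0],
  ],
)

```text
t: 13.05
eef_pos: [0.5054, 0.0218, 0.0398]
ee_rot: [3.135, 0.029, 0.05]
force: [-42.5, -0.9, 32.5]
width: 0.0117
```

Contact came too early (44 N), with the tool pushed sideways. I'm looking before doing anything else.

```bash
python3 look.py g.png clamp slot_mouth vise_tip; python3 -c "
from h import *
im,d=arm.grab_frame('scene'); w=cv2.imread('pics/g.png')[...,::-1]
save('g2.png',np.hstack([w[:300,100:412],cv2.resize(im[140:260,180:340],None,fx=2.5,fy=2.5)]))"
```

```text
13.05 [0.5054 0.0218 0.0398] [3.135 0.029 0.05 ] [-42.54  -0.92  32.51] [-0.713 15.609 -0.111] 0.0117
[0.587 0.028 0.23 ] [-0.304 -0.006 -1.52 ]
clamp 0.96 [0.6551 0.0391 0.0041] [242.   7.]
clamp 0.37 [0.4851 0.0253 0.0091] [250. 230.]
slot_mouth 0.94 [0.6033 0.0347 0.0147] [245.  85.]
slot_mouth 0.34 [ 0.6526  0.0386 -0.0007] [243.  15.]
vise_tip 0.6 [0.6021 0.0307 0.0063] [251.  89.]
```

View pics/g2.png

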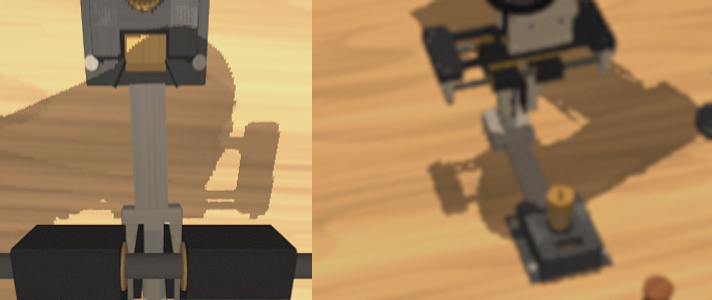

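The wrist picture (left) shows the tongue end stopped at the mouth (about 150,88 in the crop), and the vise has pitched nose-down in the grip. I'm backing off, lifting and re-measuring it in the hand.

Request:
drive_tool(
  targets=[
    [-0.3,-0.01,0,0,0,0],
    [-0.4,-0.02,0.05,0,0,0],
    [-0.6,-0.03,0.2,0,0,0],
    [-0.6,-0.03,0.4,0,0,0],
    [0,0,0.5,0,0,0],
  ],
)

```text
t: 13.92
eef_pos: [0.4434, 0.0234, 0.0886]
ee_rot: [3.142, 0.001, 0.054]
force: [-1.0, 1.1, -4.8]
width: 0.0101
```

Request:
drive_tool(
  targets=[
    [0,0,0,0,0,0],
    [0,0,0,0,0,0],
    [0,0,0,0,0,0],
  ],
)

```text
t: 14.3
eef_pos: [0.4452, 0.0235, 0.0875]
ee_rot: [3.141, 0.002, 0.054]
force: [0.2, -0.1, -4.6]
width: 0.01
```

```bash
python3 look.py i.png vise_tip vise; cat > m3.py <<'E'
from m import *
s=arm.get_state(); e=s["eef_pos"]; y=s["ee_rot"][2]
u=np.array([np.cos(y),np.sin(y)]); n=np.array([-u[1],u[0]])
A=(P[...,:2]-e[:2])@np.stack([u,n],1); Z=P[...,2]-e[2]
m=(d>0)&(A[...,0]>.035)&(A[...,0]<.16)&(abs(A[...,1])<.025)&(P[...,2]>.01)
L=A[m]; z=Z[m]
for x in np.arange(.02,.15,.01):
    b=(L[:,0]>x)&(L[:,0]<x+.01)
    if b.sum()>10: print(round(x+.005,3),b.sum(),np.round(np.percentile(L[b,1],[2,98])*1e3,1),"z",round(np.median(z[b])*1e3,1))
print("xmax",L[:,0].max())
E
python3 m3.py
```

```text
14.3 [0.4452 0.0235 0.0875] [3.141e+00 2.000e-03 5.400e-02] [ 0.25 -0.05 -4.59] [-0.089  0.077  0.022] 0.01
[0.519 0.028 0.278] [-0.282 -0.    -1.518]
vise_tip 0.95 [0.5344 0.0286 0.0529] [254.  93.]
vise 0.68 [0.4213 0.027  0.0539] [249. 229.]
0.035 4123 [-24.3  24.3] z 116.9
0.045 451 [-11.5  14.2] z -24.1
0.055 451 [-11.4  14.7] z -25.1
0.065 495 [-11.3  14.6] z -26.0
0.075 487 [-11.2  15.2] z -27.0
0.085 500 [-11.1  15.1] z -28.0
0.095 139 [-11.1  15.8] z -28.6
xmax 0.15997406353001267
```

The vise slipped about 24 mm back in the hand and pitched 0.1 rad. The dip during the descent was the likely cause. I'll set it down, release it and regrasp with more force and more height clearance.

Request:
drive_tool(
  targets=[
    [0.4,0,-0.3,0,0,0],
    [0,0,-0.4,0,0,0],
    [0,0,-0.3,0,0,0],
    [0,0,-0.1,0,0,0],
    [0,0,-0.05,0,0,0],
  ],
)

```text
t: 15.08
eef_pos: [0.4619, 0.0238, 0.0424]
ee_rot: [3.141, 0.0, 0.054]
force: [0.6, -0.6, -4.7]
width: 0.0101
```

Request:
drive_tool(
  targets=[
    [0,0,-0.04,0,0,0],
    [0,0,0,0,0,0],
    [0,0,0,0,0,0],
  ],
)

```text
t: 15.45
eef_pos: [0.462, 0.0239, 0.0411]
ee_rot: [-3.141, -0.001, 0.054]
force: [-0.4, -0.2, -4.4]
width: 0.0103
```

Request:
drive_tool(
  targets=[
    [0,0,-0.05,0,0,0],
    [0,0,-0.05,0,0,0],
    [0,0,0,0,0,0],
  ],
)

```text
t: 15.82
eef_pos: [0.4618, 0.0237, 0.0367]
ee_rot: [3.141, 0.0, 0.054]
force: [0.9, 0.5, -4.7]
width: 0.0099
```

Request:
drive_tool(
  targets=[
    [0,0,0,0,0,0],
    [0,0,0,0,0,0],
    [0,0,0,0,0,0],
    [0,0,0,0,0,0],
    [0,0,0,0,0,0],
  ],
  claw=0.75,
)

```text
t: 16.45
eef_pos: [0.4619, 0.0238, 0.037]
ee_rot: [-3.142, -0.0, 0.054]
force: [0.2, -0.7, -0.4]
width: 0.055
```

Request:
drive_tool(
  targets=[
    [0,0,0,0,0,0],
    [0,0,0,0,0,0],
    [0,0,0,0,0,0],
  ],
)

```text
t: 16.82
eef_pos: [0.4619, 0.0238, 0.0369]
ee_rot: [-3.142, -0.0, 0.054]
force: [0.8, -0.5, -0.7]
width: 0.0657
```

```bash
python3 look.py j.png vise_tip vise vise_stem; python3 m3.py
```

```text
16.825 [0.4619 0.0238 0.0369] [-3.142 -0.     0.054] [ 0.77 -0.51 -0.74] [-0.051  0.059 -0.034] 0.0657
[0.536 0.028 0.228] [-0.28   0.    -1.517]
vise_tip 0.79 [0.5581 0.0279 0.0112] [256.  82.]
vise_tip 0.74 [0.4404 0.0239 0.0594] [253. 259.]
vise 0.91 [0.44   0.0257 0.0019] [251. 227.]
vise_stem 0.69 [0.439  0.0239 0.0594] [253. 261.]
0.035 235 [-12.   14.8] z -19.0
0.045 466 [-11.1  14.6] z -18.9
0.055 466 [-11.   14.7] z -18.9
0.065 499 [-10.8  15. ] z -19.0
0.075 517 [-10.6  15.5] z -18.9
0.085 558 [-10.5  15.4] z -19.0
0.095 364 [-10.4  15.9] z -19.0
0.135 239 [-24.5  24.6] z -15.3
0.145 277 [-24.6  24.7] z -14.6
xmax 0.14859826370603785
```

View pics/j.png

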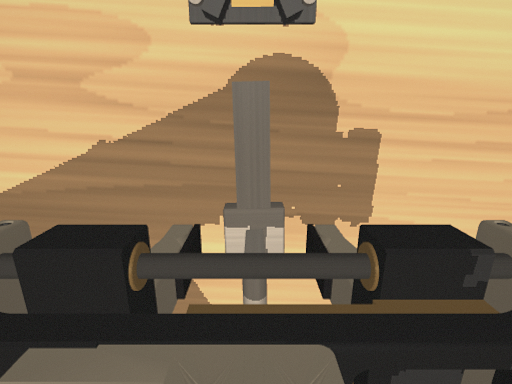

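The vise stands flat again, with its tip at (252,82) and stem near (0.440, 0.024). I'm regrasping on the stem at full grip.

Request:
drive_tool(
  targets=[
    [-0.27,-0.01,0.06,0,0,0.1],
    [-0.27,-0.01,0.05,0,0,0.09],
    [0,0,0,0,0,0],
  ],
)

```text
t: 17.4
eef_pos: [0.4392, 0.0229, 0.0416]
ee_rot: [-3.141, -0.0, 0.074]
force: [0.2, 0.4, -1.5]
width: 0.0657
```

Request:
drive_tool(
  targets=[
    [0,0,0,0,0,0],
    [0,0,0,0,0,0],
    [0,0,0,0,0,0],
    [0,0,0,0,0,0],
    [0,0,0,0,0,0],
  ],
  claw=0,
  newtons=60,
)

```text
t: 18.02
eef_pos: [0.4402, 0.0229, 0.0412]
ee_rot: [3.142, 0.0, 0.074]
force: [-0.2, 0.3, -0.3]
width: 0.0212
```

Request:
drive_tool(
  targets=[
    [0,0,0,0,0,0],
    [0,0,0,0,0,0],
    [0,0,0,0,0,0],
    [0,0,0,0,0,0],
  ],
)

```text
t: 18.52
eef_pos: [0.44, 0.0229, 0.0411]
ee_rot: [3.142, 0.0, 0.074]
force: [-0.8, -0.8, -1.7]
width: 0.0135
```

```bash
python3 look.py k.png vise_tip vise slot_mouth; python3 m3.py
```

```text
18.525 [0.44   0.0229 0.0411] [3.142 0.    0.074] [-0.84 -0.84 -1.68] [-0.028  0.139 -0.028] 0.0135
[0.514 0.029 0.232] [-0.28   0.    -1.497]
vise_tip 0.9 [0.5566 0.0313 0.013 ] [255.  52.]
vise 0.61 [4.403e-01 2.410e-02 3.000e-04] [253. 201.]
0.035 3843 [-24.3  24.4] z 117.3
0.045 434 [-12.2  13.4] z -23.2
0.055 498 [-12.7  13.9] z -23.2
0.065 469 [-12.5  13.8] z -23.2
0.075 500 [-12.4  13.6] z -23.3
0.085 525 [-12.2  13.4] z -23.3
0.095 540 [-12.3  14. ] z -23.3
0.105 578 [-12.6  13.8] z -23.3
0.115 481 [-12.4  13.7] z -23.3
xmax 0.11809505286270106
```

Request:
drive_tool(
  targets=[
    [0,0,0.06,0,0,-0.17],
    [0.25,0.014,0,0,0,0],
    [0.25,0.014,0,0,0,0],
    [0,0,0,0,0,0],
    [0,0,0,0,0,0],
  ],
)

```text
t: 19.35
eef_pos: [0.4599, 0.0239, 0.0433]
ee_rot: [3.141, 0.001, 0.056]
force: [-0.1, -0.5, -5.6]
width: 0.0134
```

Request:
drive_tool(
  targets=[
    [0.1,0.0056,0,0,0,0],
    [0.1,0.0056,0,0,0,0],
    [0.1,0.0056,0,0,0,0],
    [0.1,0.0056,0,0,0,0],
    [0.1,0.0056,0,0,0,0],
  ],
)

```text
t: 19.98
eef_pos: [0.4805, 0.0252, 0.0436]
ee_rot: [3.142, 0.0, 0.056]
force: [-0.5, 0.0, -4.8]
width: 0.0135
```

Request:
drive_tool(
  targets=[
    [0.1,0.0056,0,0,0,0],
    [0.1,0.0056,0,0,0,0],
    [0.1,0.0056,0,0,0,0],
  ],
)

```text
t: 20.35
eef_pos: [0.4925, 0.0259, 0.0437]
ee_rot: [3.142, 0.0, 0.056]
force: [0.4, -0.2, -5.7]
width: 0.0134
```

Request:
drive_tool(
  targets=[
    [0.1,0.0056,0,0,0,0],
    [0.1,0.0056,0,0,0,0],
    [0.1,0.0056,0,0,0,0],
    [0.1,0.0056,0,0,0,0],
  ],
)

```text
t: 20.85
eef_pos: [0.5085, 0.0268, 0.0436]
ee_rot: [3.142, 0.0, 0.056]
force: [0.1, -0.1, -5.0]
width: 0.013
```

Request:
drive_tool(
  targets=[
    [0.1,0.0056,0,0,0,0],
    [0.1,0.0056,0,0,0,0],
    [0.1,0.0056,0,0,0,0],
    [0.1,0.0056,0,0,0,0],
  ],
)

```text
t: 21.35
eef_pos: [0.5245, 0.0277, 0.0436]
ee_rot: [3.142, 0.0, 0.056]
force: [0.2, 0.9, -3.6]
width: 0.0136
```

Request:
drive_tool(
  targets=[
    [0.1,0.0056,0,0,0,0],
    [0.1,0.0056,0,0,0,0],
    [0.1,0.0056,0,0,0,0],
    [0.1,0.0056,0,0,0,0],
  ],
)

```text
t: 21.85
eef_pos: [0.5405, 0.0286, 0.0436]
ee_rot: [3.142, 0.0, 0.056]
force: [-0.3, -0.6, -4.8]
width: 0.0136
```

Request:
drive_tool(
  targets=[
    [0.1,0.0056,0,0,0,0],
    [0.1,0.0056,0,0,0,0],
    [0.1,0.0056,0,0,0,0],
    [0,0,0,0,0,0],
  ],
)

```text
t: 22.35
eef_pos: [0.5526, 0.0293, 0.0436]
ee_rot: [3.142, -0.0, 0.056]
force: [0.0, 0.5, -4.3]
width: 0.013
```

Request:
drive_tool(
  targets=[
    [0.05,0.0028,0,0,0,0],
    [0.05,0.0028,0,0,0,0],
    [0.05,0.0028,0,0,0,0],
    [0.05,0.0028,0,0,0,0],
    [0,0,0,0,0,0],
  ],
)

```text
t: 22.98
eef_pos: [0.5604, 0.0297, 0.0436]
ee_rot: [3.142, -0.0, 0.056]
force: [0.5, -0.1, -5.2]
width: 0.0133
```

Request:
drive_tool(
  targets=[
    [0.025,0.0014,0,0,0,0],
    [0.025,0.0014,0,0,0,0],
    [0,0,0,0,0,0],
  ],
)

```text
t: 23.35
eef_pos: [0.5623, 0.0298, 0.0437]
ee_rot: [-3.142, -0.0, 0.056]
force: [-0.2, -0.0, -4.8]
width: 0.0132
```

Request:
drive_tool(
  targets=[
    [0.025,0.0014,0,0,0,0],
    [0,0,0,0,0,0],
  ],
)

```text
t: 23.6
eef_pos: [0.5633, 0.0299, 0.0437]
ee_rot: [-3.142, -0.0, 0.056]
force: [-0.9, 0.1, -4.5]
width: 0.0133
```

Request:
drive_tool(
  targets=[
    [0.025,0.0014,0,0,0,0],
    [0,0,0,0,0,0],
  ],
)

```text
t: 23.85
eef_pos: [0.5643, 0.0299, 0.0437]
ee_rot: [-3.142, -0.0, 0.056]
force: [-0.3, 1.2, -4.6]
width: 0.0135
```

Request:
drive_tool(
  targets=[
    [0.02,0.0014,0,0,0,0],
    [0,0,0,0,0,0],
  ],
)

```text
t: 24.1
eef_pos: [0.565, 0.03, 0.0436]
ee_rot: [-3.142, 0.0, 0.056]
force: [-0.3, -1.0, -6.0]
width: 0.0132
```

Request:
drive_tool(
  targets=[
    [0.02,0.0014,0,0,0,0],
    [0,0,0,0,0,0],
  ],
)

```text
t: 24.35
eef_pos: [0.5652, 0.0299, 0.0435]
ee_rot: [3.141, 0.001, 0.056]
force: [-2.8, 0.5, -4.0]
width: 0.0134
```

Request:
drive_tool(
  targets=[
    [0.02,0.0014,0,0,0,0],
    [0,0,0,0,0,0],
  ],
)

```text
t: 24.6
eef_pos: [0.5654, 0.0298, 0.0434]
ee_rot: [3.141, 0.002, 0.056]
force: [-5.4, 0.5, -2.2]
width: 0.0135
```

The tongue is gently at the stop (about 5 N). Next I lower the foot to the table and release.

Request:
drive_tool(
  targets=[
    [0,0,-0.03,0,0,0],
    [0,0,-0.03,0,0,0],
    [0,0,0,0,0,0],
  ],
)

```text
t: 24.98
eef_pos: [0.5654, 0.0297, 0.0412]
ee_rot: [3.141, 0.002, 0.056]
force: [-6.9, 0.1, 0.0]
width: 0.0136
```

Request:
drive_tool(
  targets=[
    [0,0,0,0,0,0],
    [0,0,0,0,0,0],
    [0,0,0,0,0,0],
    [0,0,0,0,0,0],
    [0,0,0,0,0,0],
  ],
  claw=0.7,
)

```text
t: 25.6
eef_pos: [0.5668, 0.0301, 0.0413]
ee_rot: [-3.142, -0.0, 0.056]
force: [-0.5, -0.8, 0.5]
width: 0.0576
```

Request:
drive_tool(
  targets=[
    [0,0,0,0,0,0],
    [0,0,0.4,0,0,0],
    [0,0,0.8,0,0,0],
    [0,0,0.9,0,0,0],
    [0,0,0.4,0,0,0],
  ],
)

```text
t: 26.22
eef_pos: [0.5679, 0.0304, 0.1446]
ee_rot: [-3.141, -0.004, 0.056]
force: [0.8, -0.3, -0.2]
width: 0.0612
```

```bash
python3 look.py l.png vise_tip vise vise_stem clamp screw_grip; python3 - <<'E'
from m import *
rect("jaw",sel((.54,.03),.07,.088,.103)); rect("screw",sel((.648,.035),.04,.07,.09))
E
```

```text
26.225 [0.5679 0.0304 0.1446] [-3.141 -0.004  0.056] [ 0.79 -0.29 -0.24] [-0.022 -0.013  0.024] 0.0612
[0.641 0.035 0.337] [-2.740e-01  1.000e-03 -1.515e+00]
vise_tip 0.85 [0.6793 0.036  0.0117] [255.  79.]
vise 0.94 [ 0.5623  0.0321 -0.0022] [252. 180.]
vise_stem 0.67 [ 0.6439  0.0356 -0.007 ] [253. 110.]
clamp 0.8 [ 0.649   0.0373 -0.0017] [252. 105.]
screw_grip 0.86 [0.648  0.031  0.0607] [258. 105.]
jaw 895 [0.5447 0.0294] [0.0627 0.0134] 3.51 zmed 0.0977 [0.5486 0.0294]
screw 778 [0.6483 0.0353] [0.0278 0.0276] 75.03 zmed 0.0791 [0.6486 0.0354]
```

View pics/l.png

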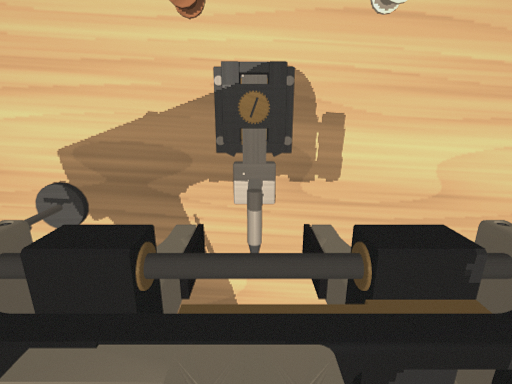

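The picture shows the tongue lying along the slot axis, its end at (255,79) by the stop, and the vise upright behind (255,180). The screw head is at (254,107). I'm moving to the screw.

Request:
drive_tool(
  targets=[
    [0.6,0.04,0,0,0,0],
    [0.7,0.04,0,0,0,0],
    [0.7,0.04,0,0,0,0],
    [0,0,-0.4,0,0,0],
    [0,0,-0.6,0,0,0],
  ],
)

```text
t: 27.15
eef_pos: [0.6459, 0.0347, 0.0993]
ee_rot: [3.141, 0.002, 0.056]
force: [0.3, -0.4, -0.3]
width: 0.0608
```

Request:
drive_tool(
  targets=[
    [0,0,-0.6,0,0,0],
    [0,0,-0.5,0,0,0],
    [0,0,-0.2,0,0,0],
    [0,0,0,0,0,0],
  ],
)

```text
t: 27.65
eef_pos: [0.6458, 0.0347, 0.0483]
ee_rot: [3.141, 0.002, 0.056]
force: [0.6, -0.4, 0.8]
width: 0.0613
```

Request:
drive_tool(
  targets=[
    [0,0,0.04,0,0,0],
    [0,0,0,0,0,0],
  ],
)

```text
t: 27.9
eef_pos: [0.6472, 0.0351, 0.0519]
ee_rot: [-3.141, -0.002, 0.056]
force: [-0.4, -0.2, -0.3]
width: 0.0617
```

Request:
drive_tool(
  targets=[
    [0.02,0.005,0,0,0,0],
    [0,0,0,0,0,0],
    [0,0,0,0,0,0],
    [0,0,0,0,0,0],
    [0,0,0,0,0,0],
  ],
  claw=0,
  newtons=60,
)

```text
t: 28.52
eef_pos: [0.6474, 0.0351, 0.0508]
ee_rot: [3.142, 0.0, 0.056]
force: [-0.4, -0.5, 0.9]
width: 0.017
```

Request:
drive_tool(
  targets=[
    [0,0,0,0,0,0],
    [0,0,0,0,0,0],
  ],
)

```text
t: 28.78
eef_pos: [0.6474, 0.0351, 0.0508]
ee_rot: [3.142, 0.0, 0.056]
force: [0.3, 0.0, -0.3]
width: 0.0014
```

```bash
cat > st.py <<'E'
from station import arm
import numpy as np
s=arm.get_state(); print(round(s["t"],2),np.round(s["eef_pos"],4),"yaw",round(s["ee_rot"][2],4),"F",np.round(s["force"],1),"M",np.round(s["moment"],3),round(s["width"],4),"q6",round(s["q"][5],3))
E
python3 st.py
```

```text
28.77 [0.6474 0.0351 0.0508] yaw 0.0559 F [ 0.3  0.  -0.3] M [-0.001  0.005 -0.051] 0.0014 q6 1.272
```

The fingers closed to 1.4 mm, so they missed the head. I'm looking.

```bash
python3 look.py n.png screw_grip clamp vise_tip vise; python3 - <<'E'
from h import *
im,d=arm.grab_frame('scene'); w=cv2.imread('pics/n.png')[...,::-1]
for t in("screw_grip","vise_tip","vise"):
    for r in arm.landmark_of(t,"scene")[:2]: print(t,r["score"],world(r["point"],"scene"))
save('n2.png',np.hstack([w[:330,100:412],cv2.resize(im[160:270,200:340],None,fx=3,fy=3)]))
E
```

```text
28.775 [0.6474 0.0351 0.0508] [3.142 0.    0.056] [ 0.33  0.03 -0.26] [-0.001  0.005 -0.051] 0.0014
[0.721 0.04  0.242] [-0.28   0.    -1.515]
screw_grip 0.68 [0.6457 0.0335 0.0651] [257. 228.]
clamp 0.57 [0.6507 0.0389 0.0046] [250. 196.]
vise_tip 0.75 [0.6846 0.0339 0.0116] [258. 160.]
vise 0.91 [5.622e-01 3.210e-02 2.000e-04] [252. 279.]
screw_grip 0.44 [0.65320178 0.03616539 0.06268601]
vise_tip 0.95 [ 0.42481039 -0.33236976  0.01056038]
vise_tip 0.31 [0.56604123 0.02863805 0.05582177]
vise 0.71 [ 0.56497138  0.0295049  -0.0024346 ]
vise 0.68 [ 0.32050359 -0.28562292 -0.00186357]
```

View pics/n2.png

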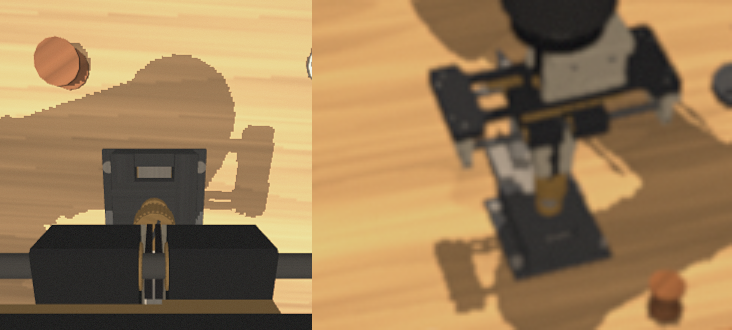

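```bash
python3 - <<'E'
from h import *
im,d=arm.grab_frame('scene'); P=cloud(d,'scene')
print(pix([.648,.0353,.078],'scene'),pix([.648,.0353,.057],'scene'),pix([.6474,.0351,.0508],'scene'))
for v in range(195,232,2):
    print(v,[ (u,*np.round(P[v,u]*1e3).astype(int),*im[v,u]) for u in (272,276,280,284,288)])
w=np.load('pics/w.npz'); Pw=w['P']; dd=w['d']
print(pix([.648,.0353,.078],'wrist'),pix([.6474,.0351,.0508],'wrist'),pix([.6474,.0351,.0696],'wrist'))
for v in range(195,305,8): print(v,[tuple(np.round(Pw[v,u]*1e3).astype(int)) for u in (240,246,252,258,264)])
E
```

```text
[279. 217.] [279. 222.] [278. 224.]
195 [(272, np.int64(673), np.int64(7), np.int64(189), np.uint8(33), np.uint8(32), np.uint8(33)), (276, np.int64(674), np.int64(17), np.int64(187), np.uint8(32), np.uint8(32), np.uint8(32)), (280, np.int64(675), np.int64(27), np.int64(186), np.uint8(46), np.uint8(38), np.uint8(31)), (284, np.int64(675), np.int64(37), np.int64(184), np.uint8(77), np.uint8(59), np.uint8(36)), (288, np.int64(669), np.int64(49), np.int64(175), np.uint8(85), np.uint8(66), np.uint8(39))]
197 [(272, np.int64(675), np.int64(7), np.int64(184), np.uint8(56), np.uint8(45), np.uint8(34)), (276, np.int64(1470), np.int64(-229), np.int64(1022), np.uint8(87), np.uint8(66), np.uint8(38)), (280, np.int64(671), np.int64(28), np.int64(175), np.uint8(102), np.uint8(78), np.uint8(43)), (284, np.int64(661), np.int64(41), np.int64(162), np.uint8(62), np.uint8(50), np.uint8(33)), (288, np.int64(675), np.int64(47), np.int64(174), np.uint8(36), np.uint8(34), np.uint8(31))]
199 [(272, np.int64(672), np.int64(8), np.int64(173), np.uint8(99), np.uint8(75), np.uint8(42)), (276, np.int64(671), np.
[... 10479 characters left out ...]
83 [(np.int64(673), np.int64(41), np.int64(171)), (np.int64(645), np.int64(39), np.int64(130)), (np.int64(645), np.int64(36), np.int64(130)), (np.int64(645), np.int64(34), np.int64(130)), (np.int64(654), np.int64(32), np.int64(142))]
291 [(np.int64(665), np.int64(41), np.int64(164)), (np.int64(641), np.int64(39), np.int64(130)), (np.int64(641), np.int64(36), np.int64(130)), (np.int64(641), np.int64(33), np.int64(130)), (np.int64(651), np.int64(32), np.int64(143))]
299 [(np.int64(662), np.int64(41), np.int64(164)), (np.int64(553), np.int64(38), np.int64(19)), (np.int64(570), np.int64(33), np.int64(41)), (np.int64(571), np.int64(28), np.int64(42)), (np.int64(647), np.int64(31), np.int64(143))]
```

Odd readings: by depth the fingers are at the head, yet the width reads 1.4 mm. I'm testing engagement with a small turn.

Request:
drive_tool(
  targets=[
    [0,0,-0.006,0,0,-1],
    [0,0,0,0,0,0],
  ],
)

```text
t: 29.52
eef_pos: [0.6474, 0.0351, 0.0506]
ee_rot: [-3.142, 0.0, -0.048]
force: [0.2, 0.2, 0.8]
width: 0.0003
```

```bash
python3 st.py
```

```text
29.52 [0.6474 0.0351 0.0506] yaw -0.0483 F [0.2 0.2 0.8] M [-0.055 -0.017 -0.035] 0.0003 q6 1.168
```

Request:
drive_tool(
  targets=[
    [0,0.05,0,0,0,1],
    [0,0,0,0,0,0],
  ],
)

```text
t: 29.78
eef_pos: [0.6474, 0.0372, 0.0506]
ee_rot: [-3.142, -0.0, 0.057]
force: [-0.8, -0.2, 0.1]
width: 0.001
```

```bash
python3 st.py
```

```text
29.77 [0.6474 0.0372 0.0506] yaw 0.0575 F [-0.8 -0.2  0.1] M [-0.059 -0.044  0.035] 0.001 q6 1.271
```

```bash
python3 - <<'E'
from h import *
print(np.round(arm.get_state()["q"],3))
im,d=arm.grab_frame('scene'); w,_=arm.grab_frame('wrist')
save('o.png',np.hstack([cv2.resize(im[190:245,250:310],None,fx=6.5,fy=6.5,interpolation=cv2.INTER_CUBIC)[:357],cv2.resize(w[180:310,185:325],None,fx=2.75,fy=2.75)[:357]]))
E
```

```text
[ 0.358  0.434 -0.225  0.    -0.912  1.271]
```

View pics/o.png

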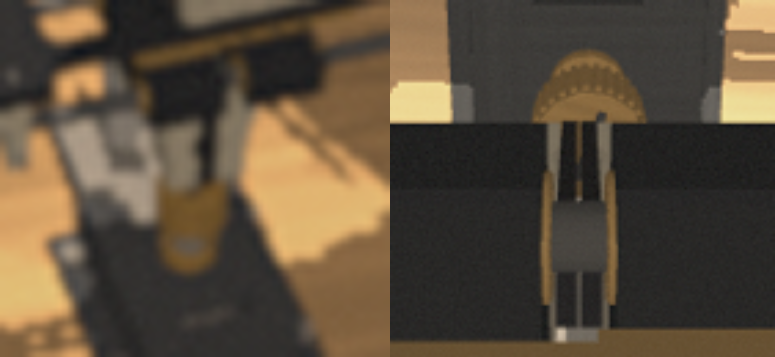

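The left view shows the closed fingers inside the brass head, with a fingertip showing at its lower front (187,243), and no contact force. That is not a valid grasp. I'm reopening and closing again in stages while watching the width.

Request:
drive_tool(
  targets=[
    [0,-0.05,0,0,0,0],
    [0,0,0,0,0,0],
    [0,0,0,0,0,0],
    [0,0,0,0,0,0],
    [0,0,0,0,0,0],
  ],
  claw=0.5,
  newtons=20,
)

```text
t: 30.5
eef_pos: [0.6474, 0.0351, 0.0506]
ee_rot: [-3.142, -0.0, 0.056]
force: [-0.4, -0.0, -0.6]
width: 0.0423
```

Request:
drive_tool(
  targets=[
    [0.01,0,-0.05,0,0,0],
    [0,0,0,0,0,0],
    [0,0,0,0,0,0],
  ],
)

```text
t: 30.88
eef_pos: [0.6478, 0.0351, 0.0485]
ee_rot: [3.142, 0.0, 0.056]
force: [-0.5, 0.4, -1.0]
width: 0.0436
```

Request:
drive_tool(
  targets=[
    [0,0,0,0,0,0],
    [0,0,0,0,0,0],
    [0,0,0,0,0,0],
    [0,0,0,0,0,0],
  ],
  claw=0.25,
)

```text
t: 31.38
eef_pos: [0.6478, 0.0351, 0.0486]
ee_rot: [3.142, -0.0, 0.056]
force: [0.9, 1.3, 0.2]
width: 0.0222
```

```bash
python3 st.py
```

```text
31.38 [0.6478 0.0351 0.0486] yaw 0.056 F [0.9 1.3 0.2] M [-0.026 -0.019  0.002] 0.0222 q6 1.272
```

The fingers still meet no resistance at 22 mm on a 27 mm head. I'll check whether the head is solid to the gripper at all by touching it lightly from above with the fingers shut.

Request:
drive_tool(
  targets=[
    [0,0,0.4,0,0,0],
    [0,0,0.6,0,0,0],
    [0,0,0,0,0,0],
    [0,0,0,0,0,0],
  ],
  claw=0,
)

```text
t: 31.88
eef_pos: [0.6478, 0.0352, 0.0892]
ee_rot: [-3.141, -0.001, 0.056]
force: [0.1, 0.6, -0.3]
width: 0.0004
```

```bash
python3 look.py p.png screw_grip; python3 - <<'E'
from m import *
rect("screw",sel((.648,.035),.03,.07,.085)); rect("fingers",sel((.648,.035),.04,.085,.13))
E
```

```text
31.875 [0.6478 0.0352 0.0892] [-3.141e+00 -1.000e-03  5.600e-02] [ 0.15  0.58 -0.26] [-0.087 -0.016  0.   ] 0.0004
[0.721 0.04  0.28 ] [-2.800e-01  1.000e-03 -1.515e+00]
screw_grip 0.93 [0.6483 0.0359 0.0662] [253. 207.]
screw 947 [0.6483 0.0351] [0.0284 0.0272] 72.46 zmed 0.0774 [0.6497 0.0354]
fingers 86 [0.6569 0.0363] [0.0027 0.0138] 2.77 zmed 0.1268 [0.6568 0.0363]
```

Request:
drive_tool(
  targets=[
    [0,0,-0.2,0,0,0],
    [0,0,-0.1,0,0,0],
    [0,0,-0.1,0,0,0],
    [0,0,-0.1,0,0,0],
    [0,0,0,0,0,0],
  ],
)

```text
t: 32.6
eef_pos: [0.6476, 0.035, 0.0681]
ee_rot: [3.141, 0.001, 0.056]
force: [-0.4, -0.2, -0.3]
width: 0.0006
```

Request:
drive_tool(
  targets=[
    [0,0,0.6,0,0,1],
    [0,0,0.2,0,0,1],
    [0,0,0,0,0,1],
    [0,0,0,0,0,1],
    [0,0,0,0,0,1],
  ],
  claw=0.6,
  newtons=60,
)

```text
t: 33.22
eef_pos: [0.6479, 0.0351, 0.1009]
ee_rot: [3.141, -0.0, 0.583]
force: [0.4, -0.4, 0.4]
width: 0.0447
```

Request:
drive_tool(
  targets=[
    [0,0,0,0,0,1],
    [0,0,0,0,0,1],
    [0,0,-0.4,0,0,1],
    [0,0,-0.5,0,0,1],
    [0,0,-0.4,0,0,0],
  ],
)

```text
t: 33.85
eef_pos: [0.6478, 0.0351, 0.048]
ee_rot: [3.142, -0.0, 0.998]
force: [-0.9, 0.0, -0.5]
width: 0.0525
```

Request:
drive_tool(
  targets=[
    [0,0,0,0,0,0],
    [0,0,0,0,0,0],
    [0,0,0,0,0,0],
    [0,0,0,0,0,0],
    [0,0,0,0,0,0],
  ],
  claw=0,
)

```text
t: 34.48
eef_pos: [0.648, 0.0351, 0.049]
ee_rot: [3.141, -0.0, 0.998]
force: [-0.0, -0.2, 0.7]
width: 0.0085
```

```bash
python3 st.py
```

```text
34.48 [0.648  0.0351 0.049 ] yaw 0.9982 F [-0.  -0.2  0.7] M [-0.083 -0.043  0.022] 0.0085 q6 2.215
```

Request:
drive_tool(
  targets=[
    [0,0,0,0,0,0],
    [0,0,-0.006,0,0,-1],
    [0,0,-0.006,0,0,-1],
    [0,0,-0.006,0,0,-1],
    [0,0,-0.006,0,0,-1],
  ],
)

```text
t: 35.1
eef_pos: [0.6478, 0.0351, 0.0477]
ee_rot: [-3.142, 0.0, 0.576]
force: [-0.0, -0.3, -0.6]
width: 0.0003
```

```bash
python3 st.py
```

```text
35.1 [0.6478 0.0351 0.0477] yaw 0.576 F [-0.  -0.3 -0.6] M [-0.091 -0.015 -0.043] 0.0003 q6 1.793
```

Request:
drive_tool(
  targets=[
    [0,0,-0.006,0,0,-1],
    [0,0,-0.006,0,0,-1],
    [0,0,-0.006,0,0,-1],
    [0,0,-0.006,0,0,-1],
    [0,0,0,0,0,0],
  ],
)

```text
t: 35.72
eef_pos: [0.6478, 0.0351, 0.0467]
ee_rot: [3.142, 0.0, 0.161]
force: [0.7, -0.0, -0.6]
width: 0.0007
```

Request:
drive_tool(
  targets=[
    [0,0,0.5,0,0,0],
    [0,0,0.5,0,0,-0.5],
    [0,0,0.5,0,0,-0.5],
    [-0.5,0,0,0,0,0],
    [-0.5,0,0,0,0,0],
  ],
  claw=0.5,
)

```text
t: 36.35
eef_pos: [0.6074, 0.0351, 0.1069]
ee_rot: [-3.141, -0.0, 0.059]
force: [-0.5, -0.2, -0.3]
width: 0.0419
```

```bash
python3 look.py r.png screw_grip vise_tip; python3 - <<'E'
from m import *
rect("screw",sel((.648,.035),.03,.06,.085))
u=pix([.648,.0353,.077],'wrist').astype(int); print(u)
a=cv2.imread('pics/l.png'); b=cv2.imread('pics/r.png')
f=lambda i,c,r: cv2.resize(i[c[1]-r:c[1]+r,c[0]-r:c[0]+r],(380,380),interpolation=cv2.INTER_CUBIC)
cv2.imwrite('pics/r2.png',np.hstack([f(a,(254,107),30),f(b,tuple(u),30)]))
E
```

```text
36.35 [0.6074 0.0351 0.1069] [-3.141 -0.     0.059] [-0.5  -0.21 -0.28] [-0.032  0.025 -0.02 ] 0.0419
[0.679 0.04  0.298] [-2.810e-01  1.000e-03 -1.513e+00]
screw_grip 0.97 [0.6469 0.0327 0.0647] [260. 155.]
vise_tip 0.69 [0.6816 0.0363 0.0123] [257. 114.]
screw 988 [0.6455 0.0353] [0.028  0.0283] 61.43 zmed 0.0778 [0.6463 0.0354]
[257 157]
```

View pics/r2.png

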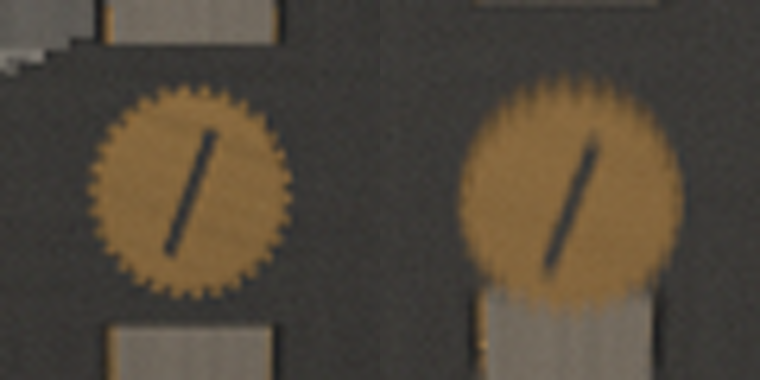

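The head's slot mark has not turned (left before, right after). The fingers pass through the head without turning it. I have time for one more try at other heights: high first, then low.

Request:
drive_tool(
  targets=[
    [0.5,0,0,0,0,0],
    [0.5,0,0,0,0,0],
    [0.015,0,-0.4,0,0,0],
    [0,0,-0.5,0,0,0],
    [0,0,-0.3,0,0,0],
  ],
  claw=0.6,
)

```text
t: 37.12
eef_pos: [0.6472, 0.0348, 0.0566]
ee_rot: [3.141, 0.003, 0.056]
force: [0.5, 0.3, -0.3]
width: 0.0528
```

Request:
drive_tool(
  targets=[
    [0,0,0,0,0,0],
    [0,0,0,0,0,0],
    [0,0,0,0,0,0],
    [0,0,0,0,0,0],
    [0,0,0,0,0,0],
  ],
  claw=0,
  newtons=60,
)

```text
t: 37.75
eef_pos: [0.6485, 0.0352, 0.059]
ee_rot: [-3.141, -0.001, 0.056]
force: [0.5, -0.4, 0.7]
width: 0.0079
```

Request:
drive_tool(
  targets=[
    [0,0,0,0,0,0],
    [0,0,0,0,0,0],
  ],
)

```text
t: 38.0
eef_pos: [0.6484, 0.0351, 0.0587]
ee_rot: [3.142, 0.0, 0.056]
force: [-0.3, 0.2, 1.1]
width: 0.0004
```

Request:
drive_tool(
  targets=[
    [0,0,0,0,0,0],
    [0,0,0,0,0,0],
    [0,0,-0.2,0,0,0],
    [0,0,-0.2,0,0,0],
    [0,0,0,0,0,0],
  ],
  claw=0.6,
)

```text
t: 38.62
eef_pos: [0.6476, 0.0349, 0.0414]
ee_rot: [3.141, 0.002, 0.056]
force: [0.7, -1.2, -0.4]
width: 0.045
```

Request:
drive_tool(
  targets=[
    [0,0,0,0,0,0],
    [0,0,0,0,0,0],
    [0,0,0,0,0,0],
    [0,0,0,0,0,0],
    [0,0,0,0,0,0],
  ],
  claw=0,
)

```text
t: 39.25
eef_pos: [0.6486, 0.0348, 0.0429]
ee_rot: [3.141, -0.0, 0.056]
force: [0.2, -2.5, 1.4]
width: 0.0223
```

Request:
drive_tool(
  targets=[
    [0,0,0,0,0,0],
    [0,0,0,0,0,0],
  ],
)

```text
t: 39.5
eef_pos: [0.6486, 0.0349, 0.0429]
ee_rot: [3.141, -0.0, 0.056]
force: [-0.2, -2.7, 0.9]
width: 0.0224
```

At the low height the fingers stopped at 22.3 mm, so something is gripped. I'll test a small turn and read the twist.

```bash
python3 st.py
```

```text
39.5 [0.6486 0.0349 0.0429] yaw 0.0559 F [-0.2 -2.7  0.9] M [-1.34  -0.197 -0.005] 0.0224 q6 1.273
```

Request:
drive_tool(
  targets=[
    [0,0,-0.003,0,0,-0.5],
    [0,0,0,0,0,0],
  ],
)

```text
t: 39.75
eef_pos: [0.6486, 0.0349, 0.0428]
ee_rot: [3.141, -0.0, 0.004]
force: [0.2, -4.1, 1.7]
width: 0.0222
```

```bash
python3 st.py
```

```text
39.75 [0.6486 0.0349 0.0428] yaw 0.0038 F [ 0.2 -4.1  1.7] M [-1.451 -0.205 -0.042] 0.0222 q6 1.221
```

Request:
drive_tool(
  targets=[
    [0,0,-0.006,0,0,-1],
    [0,0,-0.006,0,0,-1],
    [0,0,-0.006,0,0,-1],
    [0,0,0,0,0,0],
  ],
)

```text
t: 40.25
eef_pos: [0.6486, 0.035, 0.042]
ee_rot: [3.142, -0.0, -0.309]
force: [0.8, -3.9, 2.1]
width: 0.0227
```

```bash
python3 st.py; python3 look.py u.png screw_grip; python3 - <<'E'
from m import *
rect("screw",sel((.648,.035),.03,.06,.085))
E
```

```text
40.25 [0.6486 0.035  0.042 ] yaw -0.3089 F [ 0.8 -3.9  2.1] M [-1.477 -0.236 -0.072] 0.0227 q6 0.908
40.25 [0.6486 0.035  0.042 ] [ 3.142 -0.    -0.309] [ 0.81 -3.88  2.08] [-1.477 -0.236 -0.072] 0.0227
[0.719 0.013 0.233] [-0.28   0.    -1.879]
screw_grip 0.97 [0.651  0.0318 0.0625] [257. 224.]
screw 1740 [0.6504 0.0347] [0.0518 0.0239] 72.66 zmed 0.0771 [0.6525 0.0341]
```

The grip only took hold about 30 mm above the fingertip, on the head's rim. The solid part of the fingers seems to sit higher than drawn. I'm opening and going lower carefully while watching the force.

Request:
drive_tool(
  targets=[
    [0,0,0,0,0,0.9],
    [0,0,0,0,0,1],
    [0,0,0,0,0,1],
    [0,0,0,0,0,1],
    [0,0,-0.1,0,0,1],
  ],
  claw=0.5,
)

```text
t: 40.98
eef_pos: [0.6483, 0.036, 0.0376]
ee_rot: [-3.141, -0.0, 0.209]
force: [-0.1, -0.2, -0.5]
width: 0.0436
```

Request:
drive_tool(
  targets=[
    [0,0,-0.05,0,0,1],
    [0,0,-0.05,0,0,1],
    [0,0,0,0,0,0],
  ],
)

```text
t: 41.35
eef_pos: [0.648, 0.0357, 0.0333]
ee_rot: [-3.141, 0.001, 0.413]
force: [0.4, 0.0, -1.1]
width: 0.0441
```

Request:
drive_tool(
  targets=[
    [0,0,0,0,0,1],
    [0,0,0,0,0,1],
    [0,0,0,0,0,1],
    [0,-0.01,0,0,0,1],
    [0,0,0,0,0,0.4],
  ],
  claw=0,
  newtons=60,
)

```text
t: 41.98
eef_pos: [0.6487, 0.0347, 0.0343]
ee_rot: [3.141, -0.0, 0.874]
force: [0.3, -1.6, 3.1]
width: 0.0252
```

```bash
python3 st.py
```

```text
41.98 [0.6487 0.0347 0.0343] yaw 0.8735 F [ 0.3 -1.6  3.1] M [-0.711 -0.054 -0.098] 0.0252 q6 2.091
```

It now holds at 25 mm. I'm turning clockwise and following it down.

Request:
drive_tool(
  targets=[
    [0,0,-0.006,0,0,-1],
    [0,0,-0.006,0,0,-1],
    [0,0,-0.006,0,0,-1],
    [0,0,-0.007,0,0,-1],
    [0,0,0,0,0,0],
  ],
)

```text
t: 42.6
eef_pos: [0.6487, 0.0348, 0.0333]
ee_rot: [3.141, -0.001, 0.454]
force: [0.7, -2.3, 3.6]
width: 0.0249
```

```bash
python3 st.py; python3 look.py v.png screw_grip; python3 - <<'E'
from m import *
rect("screw",sel((.648,.035),.03,.06,.085))
E
```

```text
42.6 [0.6487 0.0348 0.0333] yaw 0.4535 F [ 0.7 -2.3  3.6] M [-0.618 -0.003 -0.004] 0.0249 q6 1.671
42.6 [0.6487 0.0348 0.0333] [ 3.141e+00 -1.000e-03  4.540e-01] [ 0.72 -2.28  3.62] [-0.618 -0.003 -0.004] 0.0249
[0.715 0.068 0.224] [-0.279  0.    -1.116]
screw_grip 0.69 [0.6479 0.0314 0.0644] [259. 239.]
screw 2108 [0.6525 0.0376] [0.0191 0.0552] 25.29 zmed 0.0766 [0.6544 0.0384]
```

Request:
drive_tool(
  targets=[
    [0,0,-0.006,0,0,-1],
    [0,0,-0.006,0,0,-1],
    [0,0,-0.006,0,0,-1],
    [0,0,-0.007,0,0,-1],
    [0,0,-0.006,0,0,-1],
  ],
)

```text
t: 43.32
eef_pos: [0.6487, 0.0348, 0.032]
ee_rot: [-3.141, -0.001, -0.071]
force: [-0.9, -1.6, 2.8]
width: 0.0248
```

Request:
drive_tool(
  targets=[
    [0,0,0,0,0,0],
  ],
)

```text
t: 43.45
eef_pos: [0.6486, 0.0348, 0.032]
ee_rot: [-3.141, -0.001, -0.068]
force: [-0.6, -1.5, 5.2]
width: 0.0251
```

```bash
python3 st.py
```

```text
43.45 [0.6486 0.0348 0.032 ] yaw -0.0678 F [-0.6 -1.5  5.2] M [-0.395  0.196 -0.068] 0.0251 q6 1.15
```

Request:
drive_tool(
  targets=[
    [0,0,-0.006,0,0,-1],
    [0,0,-0.006,0,0,-1],
    [0,0,-0.006,0,0,-1],
    [0,0,0,0,0,0],
  ],
)

```text
t: 43.95
eef_pos: [0.6487, 0.0349, 0.0313]
ee_rot: [-3.141, -0.001, -0.381]
force: [-0.7, -0.6, 5.4]
width: 0.025
```

```bash
python3 st.py
```

```text
43.95 [0.6487 0.0349 0.0313] yaw -0.3807 F [-0.7 -0.6  5.4] M [-0.25   0.19  -0.027] 0.025 q6 0.837
```

Request:
drive_tool(
  targets=[
    [0,0,-0.006,0,0,-1],
    [0,0,-0.006,0,0,-1],
    [0,0,0,0,0,0],
  ],
)

```text
t: 44.32
eef_pos: [0.6487, 0.0349, 0.0308]
ee_rot: [-3.141, -0.0, -0.59]
force: [-1.0, -1.0, 3.8]
width: 0.0253
```

```bash
python3 st.py
```

```text
44.33 [0.6487 0.0349 0.0308] yaw -0.5901 F [-1.  -1.   3.8] M [-0.225  0.212 -0.041] 0.0253 q6 0.627
```

Request:
drive_tool(
  targets=[
    [0,0,-0.006,0,0,-1],
    [0,0,-0.006,0,0,-1],
    [0,0,0,0,0,0],
  ],
)

```text
t: 44.7
eef_pos: [0.6487, 0.035, 0.0303]
ee_rot: [-3.141, -0.0, -0.799]
force: [-0.6, -0.0, 5.5]
width: 0.0253
```

```bash
python3 st.py
```

```text
44.7 [0.6487 0.035  0.0303] yaw -0.7993 F [-0.6 -0.   5.5] M [-0.113  0.113 -0.036] 0.0253 q6 0.418
```

Request:
drive_tool(
  targets=[
    [0,0,0,0,0,0],
    [0,0,0,0,0,0],
    [0,0,0,0,0,1],
    [0,0,0,0,0,1],
    [0,0,0,0,0,1],
  ],
  claw=0.5,
)

```text
t: 45.32
eef_pos: [0.648, 0.0348, 0.0294]
ee_rot: [3.141, 0.001, -0.484]
force: [0.1, 0.5, -0.3]
width: 0.0435
```

Request:
drive_tool(
  targets=[
    [0,0,0,0,0,1],
    [0,0,0,0,0,1],
    [0,0,0,0,0,1],
    [0,0,0,0,0,1],
    [0,0,0,0,0,1],
  ],
)

```text
t: 45.95
eef_pos: [0.648, 0.0347, 0.0293]
ee_rot: [-3.142, 0.001, 0.04]
force: [-0.0, 0.2, -0.2]
width: 0.0437
```

```bash
python3 look.py x.png screw_grip vise_tip; python3 - <<'E'
from m import *
q=sel((.648,.035),.0125,.06,.085); rect("screw",q); print(np.percentile(q[:,2],[5,25,50,75,95]))
E
```

```text
45.95 [0.648  0.0347 0.0293] [-3.142e+00  1.000e-03  4.000e-02] [-0.03  0.23 -0.18] [-0.029 -0.016  0.002] 0.0437
[0.722 0.039 0.22 ] [-0.281  0.    -1.526]
screw_grip 0.72 [0.6483 0.0325 0.0591] [258. 235.]
vise_tip 0.8 [0.6796 0.0344 0.0132] [256. 172.]
screw 966 [0.6517 0.0352] [0.0171 0.0247] 1.84 zmed 0.0739 [0.6511 0.0351]
[0.07290351 0.07350611 0.07394324 0.07437583 0.07502508]
```

Request:
drive_tool(
  targets=[
    [0,0,0,0,0,1],
    [0,0,0,0,0,1],
    [0,0,0,0,0,1],
    [0,0,0,0,0,1],
    [0,0,0,0,0,1],
  ],
)

```text
t: 46.72
eef_pos: [0.6482, 0.0347, 0.0297]
ee_rot: [-3.141, 0.0, 0.56]
force: [-0.4, 0.4, -0.4]
width: 0.044
```

Request:
drive_tool(
  targets=[
    [0,0,0,0,0,1],
    [0,0,0,0,0,1],
    [0,0,0,0,0,0.7],
    [0,0,0,0,0,0],
    [0,0,0,0,0,0],
  ],
  claw=0,
)

```text
t: 47.35
eef_pos: [0.6484, 0.0345, 0.0298]
ee_rot: [3.141, 0.0, 0.839]
force: [0.9, -2.4, -1.6]
width: 0.0252
```

```bash
python3 st.py
```

```text
47.35 [0.6484 0.0345 0.0298] yaw 0.8388 F [ 0.9 -2.4 -1.6] M [-1.014 -0.538 -0.014] 0.0252 q6 2.056
```

The head top dropped 4 mm, so the screw really turns. Continuing in small turns and reading the twist at rest.

Request:
drive_tool(
  targets=[
    [0,0,-0.006,0,0,-1],
    [0,0,-0.006,0,0,-1],
    [0,0,0,0,0,0],
  ],
)

```text
t: 47.72
eef_pos: [0.6484, 0.0345, 0.0293]
ee_rot: [3.142, 0.0, 0.631]
force: [1.4, -2.6, -1.2]
width: 0.0254
```

```bash
python3 st.py
```

```text
47.73 [0.6484 0.0345 0.0293] yaw 0.6311 F [ 1.4 -2.6 -1.2] M [-1.026 -0.543 -0.048] 0.0254 q6 1.849
```

Request:
drive_tool(
  targets=[
    [0,0,-0.006,0,0,-1],
    [0,0,-0.006,0,0,-1],
    [0,0,0,0,0,0],
  ],
)

```text
t: 48.1
eef_pos: [0.6483, 0.0346, 0.0289]
ee_rot: [3.142, 0.0, 0.424]
force: [0.9, -2.7, -0.2]
width: 0.0258
```

```bash
python3 st.py
```

```text
48.1 [0.6483 0.0346 0.0289] yaw 0.4245 F [ 0.9 -2.7 -0.2] M [-0.904 -0.325  0.005] 0.0258 q6 1.642
```

Request:
drive_tool(
  targets=[
    [0,0,-0.005,0,0,-0.75],
    [0,0,-0.005,0,0,-0.75],
    [0,0,0,0,0,0],
  ],
)

```text
t: 48.48
eef_pos: [0.6484, 0.0347, 0.0288]
ee_rot: [3.142, 0.0, 0.269]
force: [-0.3, -1.5, 1.7]
width: 0.0256
```

```bash
python3 st.py
```

```text
48.48 [0.6484 0.0347 0.0288] yaw 0.2689 F [-0.3 -1.5  1.7] M [-0.807  0.04   0.162] 0.0256 q6 1.486
```

Request:
drive_tool(
  targets=[
    [0,0,0,0,0,0],
  ],
)

```text
t: 48.6
eef_pos: [0.6484, 0.0347, 0.0287]
ee_rot: [3.142, 0.0, 0.269]
force: [-0.2, -1.6, 2.2]
width: 0.0252
```

```bash
python3 st.py
```

```text
48.6 [0.6484 0.0347 0.0287] yaw 0.2687 F [-0.2 -1.6  2.2] M [-0.784  0.178  0.185] 0.0252 q6 1.486
```

Request:
drive_tool(
  targets=[
    [0,0,0,0,0,0],
  ],
)

```text
t: 48.72
eef_pos: [0.6484, 0.0347, 0.0287]
ee_rot: [3.142, 0.0, 0.267]
force: [-0.6, -1.6, 2.6]
width: 0.0256
```

```bash
python3 st.py
```

```text
48.73 [0.6484 0.0347 0.0287] yaw 0.2672 F [-0.6 -1.6  2.6] M [-0.81   0.273  0.198] 0.0256 q6 1.485
```

The twist rose about 0.15–0.2 N m over the free value and is holding steady. That is seated, so I stop here, release and withdraw.

Request:
drive_tool(
  targets=[
    [0,0,0,0,0,0],
    [0,0,0,0,0,0],
    [0,0,0,0,0,0],
    [0,0,0,0,0,0],
  ],
  claw=0.5,
)

```text
t: 49.22
eef_pos: [0.6484, 0.0348, 0.0284]
ee_rot: [-3.141, 0.0, 0.265]
force: [-0.3, -0.3, -0.4]
width: 0.044
```

Request:
drive_tool(
  targets=[
    [0,0,0.2,0,0,0],
    [0,0,0.6,0,0,0],
    [0,0,0.8,0,0,0],
    [0,0,0.6,0,0,0],
    [0,0,0,0,0,0],
  ],
)

```text
t: 49.85
eef_pos: [0.6501, 0.0351, 0.1197]
ee_rot: [3.141, -0.005, 0.266]
force: [1.0, 0.4, 0.3]
width: 0.0439
```

```bash
python3 st.py; python3 look.py y.png vise_tip vise screw_grip; python3 - <<'E'
from m import *
q=sel((.648,.035),.0125,.06,.085); print("head",len(q),np.percentile(q[:,2],[5,50,95]))
# tongue end through window between bridge and stop, and tongue before the bridge, clamp frame
C=np.array([.6478,.0352]); a=.056; R=np.array([[np.cos(a),-np.sin(a)],[np.sin(a),np.cos(a)]])
A=(P[...,:2]-C)@R
for x in(-.055,-.045,-.035,-.027,.026,.029,.032,.034):
    m_=(d>0)&(abs(A[...,0]-x)<.0015)&(abs(A[...,1])<.012); print(x,m_.sum(),np.round(np.median(P[m_][:,2]),4) if m_.sum() else None)
for r in arm.landmark_of("screw","wrist")[:1]: print("screw",world(r["point"],"wrist"))
E
```

```text
49.85 [0.6501 0.0351 0.1197] yaw 0.2657 F [1.  0.4 0.3] M [-0.028 -0.025  0.043] 0.0439 q6 1.483
49.85 [0.6501 0.0351 0.1197] [ 3.141 -0.005  0.266] [1.03 0.36 0.29] [-0.028 -0.025  0.043] 0.0439
[0.72  0.055 0.309] [-2.770e-01  1.000e-03 -1.306e+00]
vise 0.82 [0.5619 0.0328 0.0007] [237. 248.]
vise 0.28 [0.5954 0.0333 0.0136] [243. 227.]
screw_grip 0.87 [0.6461 0.0337 0.055 ] [255. 197.]
screw_grip 0.18 [ 0.7593 -0.0998 -0.0017] [402. 115.]
head 593 [0.06970274 0.07107607 0.07226231]
-0.055 51 0.0162
-0.045 52 0.0158
-0.035 47 0.0157
-0.027 1 0.0174
0.026 5059 0.2604
0.029 3098 0.2592
0.032 836 0.2333
0.034 522 0.2324
```

Request:
drive_tool(
  targets=[
    [-0.3,0,0.6,0,0,-1],
    [-0.6,0,0.3,0,0,-1],
    [-0.6,0,0,0,0,0],
    [-0.4,0,0,0,0,0],
    [0,0,0,0,0,0],
  ],
)

```text
t: 50.72
eef_pos: [0.5716, 0.0346, 0.1525]
ee_rot: [3.141, 0.0, 0.056]
force: [0.2, -0.3, 0.5]
width: 0.0437
```

```bash
python3 look.py z.png vise_tip vise; python3 - <<'E'
from m import *
C=np.array([.6478,.0352]); a=.056; R=np.array([[np.cos(a),-np.sin(a)],[np.sin(a),np.cos(a)]])
A=(P[...,:2]-C)@R
for x in np.arange(.024,.040,.0015):
    m_=(d>0)&(abs(A[...,0]-x)<.00075)&(abs(A[...,1])<.011)&(P[...,2]<.05); print(round(x,4),m_.sum(),np.round(np.median(P[m_][:,2])*1e3,1) if m_.sum() else None)
rect("jaw",sel((.54,.03),.07,.088,.103))
for t in("vise_tip","vise"):
    for r in arm.landmark_of(t,"wrist")[:1]: print(t,np.round((world(r["point"],"wrist")[:2]-C)@R,4))
E
```

```text
50.725 [0.5716 0.0346 0.1525] [3.141 0.    0.056] [ 0.19 -0.31  0.46] [-0.007 -0.051 -0.015] 0.0437
[0.646 0.04  0.344] [-0.28   0.    -1.515]
vise_tip 0.66 [0.684  0.0375 0.0086] [257.  80.]
vise 0.59 [0.5654 0.0312 0.0034] [256. 181.]
0.024 36 36.8
0.0255 5 35.2
0.027 20 15.7
0.0285 20 15.8
0.03 39 15.4
0.0315 21 15.3
0.033 28 15.6
0.0345 32 15.2
0.036 81 30.9
0.0375 23 35.2
0.039 40 35.0
jaw 845 [0.5463 0.0289] [0.0642 0.0129] 3.17 zmed 0.0975 [0.5499 0.0294]
vise_tip [0.0363 0.0001]
vise [-0.0826  0.0006]
```

```bash
python3 -c "
from station import arm
print(arm.job_done())"
```

```text
the job is handed in; nothing more can be done
None
```

I slid the vise's tongue into the clamp until it touched the stop, tightened the thumbscrew until the twist rose, let go and handed the job in at about 51 s. No verdict came back.

**What went wrong on the way**
- **First insertion:** it jammed at the slot mouth with about 44 N at the wrist, and the vise slipped in the hand. I set it down, regrasped it and went in about 2 mm higher. It then touched the stop at about 5–7 N.
- **Thumbscrew grip:** the fingers first closed on the head at several heights without gripping or turning it, although the camera showed them inside it. They held only with the fingertips about 15 mm lower, below the top of the bridge and with no contact force there. I do not know why. I then turned the screw in two grips.

**Last checks**
- **Tongue:** the depth picture shows it lying flat up to the stop face (top visible to x = 34.5 mm of the clamp). The tip was measured at y of about 0.1 mm.
- **Vise:** its jaw bar is in line with the slot within about 0.01 rad and at the same height as before tightening.
- **Screw:** the head went down about 6.7 mm in all, within what was expected.
- **Other things on the table:** I moved none of them knowingly, but did not re-measure their positions at the end.

**Uncertain**
- **Thrust:** the twist at rest rose by about 0.2 N m, above the 0.1–0.15 asked for. That suggests roughly 60 N on the tongue, while the angle turned suggests about 40 N. Both are inside 15–80 N, but I could not measure the thrust directly.

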